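Set an aluminium blank on the marking-out plate

ROBOT

A 7-joint arm with a two-finger parallel gripper is mounted at the origin on the work surface. World frame = base frame: x ahead of the robot, y to its left, z up, the work surface at z = 0. Lengths are in mm, angles in rad, forces in N, time in s.
With the tool pointing down it reaches from about 400 to 850 mm from the base axis. Payload 10.4 kg.
Tool frame: the origin (TCP) lies on the centre line of the jaws, within the pads' length; the fingertips stand 17 mm ahead of it and the grasp point (between the pads) lies 2 mm behind it (nose_length is the distance from the TCP to the fingertips, in mm); x points along the fingers, z is the direction in which the jaws open and shut, and the axes are right-handed (so a half turn about x gives the same grasp; the last joint's range is limited). The gripper opens to 85 mm and grips with 20 to 120 N. Pads are 22 mm wide; open, the fingers measure 114 mm over their backs; the gripper's body (76 mm by 85 mm) begins 54 mm behind the grasp point. The pads swing forward as they close: fully open they stand 13 mm farther back than shut.
Start: joints at [-1.364, 0.332, -0.065, 1.46, 0.022, 1.35, -0.088], TCP at [142.349, 608.595, 226.538] pointing down, gripper open.
Joint ranges: [-2.6, 2.6], [-0.5, 2.12], [-1.47, 1.34], [0.16, 2.42], [-1.27, 4.41], [0.06, 2.06], [-2.6, 2.6]. Speed limits (rad/s): [2.22, 2.22, 2.79, 2.79, 3.14, 3.14, 3.14].

INTERFACE

Orientations are given as a unit quaternion [w, x, y, z].
In Python, from station import state, grab_frame, camera_params, finish_job, cut_out, nose_length gives the robot as it stands. The module is installed in compiled form; this text tells all that it offers.
- The arm moves only by the tool send_rows, never from a script. Its argument "steps" is a list of rows, each an object of numbers: "x", "y", "z": the shift along the tool's x, y, z in m; "yaw": the turn about the tool's x in rad; "jaw": the opening, from 0 (shut) to 1 (fully open). A call has 1 to 10 rows; each row shifts and turns the commanded pose from where the row before left it, along the tool's axes as they then stand; what a row does not reach is not made up. A row lasts 1/10 s, in which the tool goes at most 50 mm and 8.59 degrees, less where a joint would pass 70% of its speed; a pose out of reach is approached as far as the arm can. A call is refused whole if a number of a shift passes 0.05 or a number of a turn 0.15, either way. A call with a gripper value outside its range is refused whole. The fingers move at their own pace and stop on an object; "force" is the grip in N (left out, the last holds). Time passes only in rows, so rows that do not move let the fingers close. It gives the time, the measured TCP pose, the force and the opening at its end, in the units of the state.
- state(): the state, without advancing time (a new reading comes with each control period).
- grab_frame(name): name is "side" or "top" or "wrist"; returns (picture, depth): 384x512x3 uint8, red, green, blue; 384x512 float32, mm along the optical axis (not along the pixel's ray), 0 where there is no reading.
- camera_params(name): a dict with "intrinsics" (3x3 intrinsics, pixels), "eye" and "rotation" of the camera in the world. Camera axes: x right, y up, looking along -z (the intrinsics and any distortion apply to the point x, -y, -z); pixel columns grow to the right and rows downward; lengths in mm; the calibration is good to about 2 mm. A picture is of the moment at which its call begins: read the wrist's pose just before it. camera_params takes no time and is no camera call; for the wrist camera it gives the pose at the moment of the call.
- finish_job(): hands the job in, once; it reports no verdict.
Trained networks look in the newest picture that a camera, given by its name, has taken for a name from the list of things; names that differ only in an ending like _2 or _b are one class to them, and where a whole thing is asked for, a point or a joint stands for the part that bears it (a point fixed in the world has none). Each returns a list of dicts, best first, with "conf" (0 to 1); they miss things now and then, are a little off and sometimes report something else, mostly with a low value. They report only what shows in the picture. A call takes as long as a camera call. They do not tell look-alikes from the thing itself.
- cut_out(query, camera): "mask" (384x512 bool, what is visible of it) and "xy" ([column, row] in pixels, amid what is visible of it).
The state is a dict: "t": time; "joint_pos": joint angles; "joint_vel": joint speeds; "tau": joint torques, N m; "tcp_pos": TCP position; "tcp_rot": TCP orientation; "ft_force": force on the tool from outside, world axes, zero at the start; "ft_torque": the same for the moment, N m; "finger_gap": opening from 0.0 (shut) to 1.0 (fully open).
Only numpy, scipy, OpenCV 4.12 (cv2) and the standard library are available. Lean on these libraries where they do the work, as an engineer would, in place of code of your own. Each camera call takes 0.05 s, during which the arm holds its last target.

TASK

Push the drilled aluminium bar across the marking-out plate, keeping it flat, until you feel it bear square against the adjustable steel fence, and hold a light but definite press of about 10 N there for a moment. Then slide it along the fence until its leading end meets the white scribed line, where nothing stops it (do not run past the line), and there press it lightly square to the fence once more for a moment. Never press on the bar or the fence with more than 25 N, leave the other things where they are, and leave the bar lying on the line, untouched.

Things in the scene. Friction and masses are not known exactly. Their poses are not given: they have to be found in the camera images.
- plate: Fixed dark steel marking-out plate, 220 (x) x 360 (y) x 12 mm thick, lying on the bench. Origin at the centre of its underside; z up; its top, on which the bar slides, is 12 mm above the origin. Its x axis points towards the fence. Two dark slots are drawn on it under the fence.
- rail: Fixed low dark steel rail along the plate's far edge, 20 (x) x 360 (y) x 20 mm high, origin at the centre of its underside on the plate's top face, same directions as the plate. On two brass jack screws it carries the adjustable fence, rigid and parallel to it (along y); the bar never reaches the rail itself. Force on the fence counts as force on the rail.
- fence_zone (a point): The fence is a bright steel bar, 20 (x) x 360 (y) x 25 mm high, on the plate in front of the rail, two 6 mm bolt heads on top. It is locked at a different place each time: its working (-x) face lies anywhere within 20 mm in x either side of this point (fixed to the rail, 51 mm from its origin along -x). Where exactly is not measured: it has to be felt.
- mark: White scribed line, 2 mm wide, no thickness to feel, straight across the plate at right angles to the fence and over the top of the rail. Origin on the middle of the line's width, on the plate's top face; its x axis runs along the line towards the fence, its y axis along the fence. It always lies on the -y side of the bar (to the robot's right), 25 to 150 mm from the bar's leading end.
- bar: Loose solid aluminium bar, 40 (x) x 130 (y) x 25 mm high, two dark hole marks on top, 0.25 to 0.45 kg. Lies flat on the plate, its middle 25 to 95 mm short of the fence, up to 0.25 rad askew. Origin: centre of underside; y lengthwise. Plate friction takes 1 to 5 N of the push, more if the fingers also bear down. Pushed at mid-length it turns square on the fence. Its pose may be missing while the fingers touch it.
- bar_end (a point): Middle of the lower edge of the bar's leading (-y) end face, 65 mm from the bar's origin along its -y axis. This end has to meet the line. Sliding along the fence, the bar may drift off it by some mm; leaning very slightly towards the fence keeps it snug.
- socket: Bystander: steel wrench socket, 38 mm diameter, 50 mm high, standing on the bench beyond the plate's -y end. Origin at the centre of its underside.
- fastener_box: Bystander: clear plastic fastener box with red band, 60 x 100 x 36 mm, on the bench behind the plate. Origin at the centre of its underside.
- tape: Bystander: grey roll of tape, 90 mm diameter, 24 mm high, lying on the bench beyond the plate's -y end. Origin at the centre of its underside.
- driver: Bystander: red-handled screwdriver, 200 mm long, 26 mm thick, lying on the bench beyond the plate's +y end, lengthwise roughly along the plate's x (blade towards the robot). Origin at the middle of its length, on the bench.
Mind the look-alikes: they are no part of the job. Several things have the shape of the bar; the one meant has the colours described above.

How it is judged (in metres and radians):
On the way, in this order (a step that is already met when the one before it is completed fails the run):
1. the bar is pressed square against the fence with at least 2 N for 0.2 s (contact force between bar and rail above 2 N and angle between the y axis of bar and the y axis of rail, either way round below 0.025 rad), for 0.2 s.
2. with its leading end on the line, the bar is pressed square against the fence with at least 2 N for 0.2 s (all of step 1 and y of bar_end in the frame of mark between -0.0025 and 0.0025 m), for 0.2 s.
At the end, for the whole second after the job is handed in: The bar lies flat and still on the plate, released, its leading end within 2.5 mm of the middle of the scribed line, square to the fence within 0.025 rad (y of bar_end in the frame of mark between -0.0025 and 0.0025 m and angle between the y axis of bar and the y axis of rail, either way round below 0.025 rad and z of bar in the frame of rail below 0.003 m and angle between bar's own z axis and vertical below 0.05 rad and linear speed of bar below 0.01 m/s and contact force between the fingers and bar below 0.1 N); the robot touches nothing.
It fails at once if the bar's leading end runs past the line by more than 4 mm (y of bar_end in the frame of mark below -0.004 m).
It fails at once if the bar is pressed on the fence with more than 25 N (contact force between bar and rail above 25 N).
It fails at once if the arm presses the bar or the fence with more than 25 N (contact force between the arm and bar above 25 N or contact force between the arm and rail above 25 N).
It fails at once if the bar is lifted or tipped off the plate (z of bar in the frame of rail above 0.01 m or angle between bar's own z axis and vertical above 0.2 rad).
It fails at once if a bystander is moved more than 15 mm (distance of any of socket, fastener_box, tape, driver from where it was at the start of the episode above 0.015 m).
It also fails if it takes over 72 s, if anything falls off the work surface, if the arm or the gripper's body presses on something with over 40 N, if the wrist force passes 120 N, or if a joint passes its speed limit or range.

## Working session

There is one attempt and no reset: what is moved stays moved. The work goes in short steps, Python scripts to look and compute and a tool call to move; the robot and the scene stay as the last step left them, time stands still between calls to the robot, and variables do not carry over. Pictures are saved under pics/ and viewed, and the job is handed in when it is done.

Besides the shell and the picture viewer there is one more tool, called as name(argument=value, ...) on one line, values as JSON. send_rows: Moves the arm, as the interface text tells. Its arguments: {"type":"object","properties":{"steps":{"type":"array"},"force":{"type":"number"}},"required":["steps"]}

```bash
mkdir -p pics; python3 - <<'E'
from station import *
import cv2
print(state()); print(nose_length)
for n in ["side","top","wrist"]:
    p,d=grab_frame(n); cv2.imwrite(f"pics/{n}0.png",p[:,:,::-1]); 
    import numpy as np; np.savez(f"{n}0.npz",p=p,d=d)
    print(n,camera_params(n))
E
```

```text
{'t': 0.0, 'joint_pos': array([-1.36360383,  0.33286352, -0.06470655,  1.46096741,  0.02153179,
        1.34990746, -0.08848787]), 'joint_vel': array([-0.00286417,  0.00010239, -0.00055193,  0.00014052,  0.00173276,
        0.00030147,  0.00072065]), 'tau': array([-6.61527902e-04, -6.25458455e+01,  4.86862706e-02, -3.91604626e+01,
        1.61767309e-02,  1.00071533e-02,  2.53957461e-05]), 'tcp_pos': array([142.24905258, 608.18695565, 225.70869562]), 'tcp_rot': array([ 0.55361674, -0.43970799,  0.55442234,  0.43906862]), 'ft_force': array([0.54556689, 0.08667306, 0.52030987]), 'ft_torque': array([-0.01514394, -0.04313741,  0.01956711]), 'finger_gap': 0.9989823340097815}
17.0
side {'intrinsics': array([[409.06370738,   0.        , 252.48988802],
       [  0.        , 409.06370738, 190.81726743],
       [  0.        ,   0.        ,   1.        ]]), 'eye': array([ 458.27515066, -578.27441053,  771.67499781]), 'rotation': array([ 0.93410618,  0.34967496, -0.03137854, -0.0647183 ])}
top {'intrinsics': array([[485.01827775,   0.        , 258.22547528],
       [  0.        , 485.01827775, 196.71499183],
       [  0.        ,   0.        ,   1.        ]]), 'eye': array([ 315.35598455,   56.04659352, 1143.27886862]), 'rotation': array([-0.67831629, -0.07084742,  0.07855008,  0.72711591])}
wrist {'intrinsics': array([[312.01957784,   0.        , 257.15396951],
       [  0.        , 312.01957784, 190.68436297],
       [  0.        ,   0.        ,   1.        ]]), 'eye': array([ 59.8074626 , 627.23506444, 372.56177121]), 'rotation': array([ 0.77237782, -0.13045757, -0.10296269,  0.61303508])}
```

View pics/side0.png

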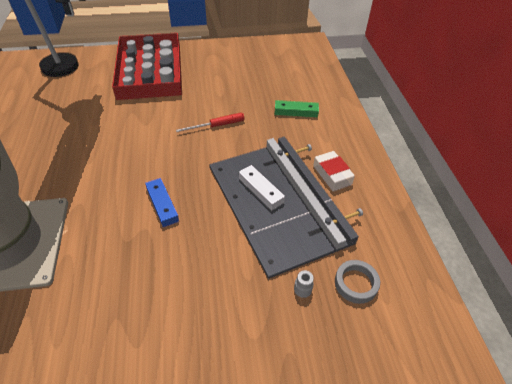

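View pics/top0.png

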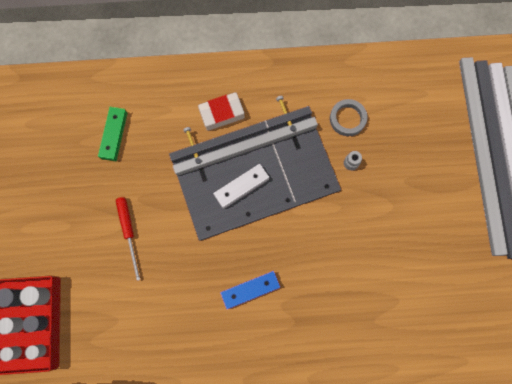

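View pics/wrist0.png

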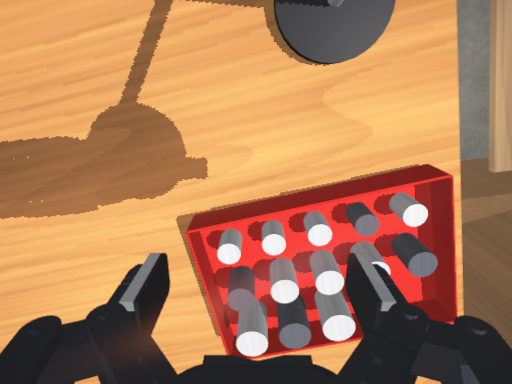

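The top view shows the white/aluminium bar at about (242,186) on the plate, the fence as a bright strip above it, and the scribed line running from (272,142) to (295,202). Blue and green bars are look-alikes.

```bash
cat > h.py <<'E'
import numpy as np, cv2
from scipy.spatial.transform import Rotation as R
def Rm(q): return R.from_quat([q[1],q[2],q[3],q[0]]).as_matrix()
def ray(c,uv):
    K=c['intrinsics']; uv=np.atleast_2d(np.asarray(uv,float))
    d=np.stack([(uv[:,0]-K[0,2])/K[0,0],-(uv[:,1]-K[1,2])/K[1,1],-np.ones(len(uv))],1)
    return d@Rm(c['rotation']).T
def onz(c,uv,z):
    r=ray(c,uv); s=(z-c['eye'][2])/r[:,2]; return c['eye']+r*s[:,None]
def dep(c,uv,d):
    return c['eye']+ray(c,uv)*np.asarray(d)[:,None]
def proj(c,P):
    P=np.atleast_2d(P); q=(P-c['eye'])@Rm(c['rotation']); K=c['intrinsics']
    return np.stack([K[0,0]*q[:,0]/-q[:,2]+K[0,2],K[1,1]*-q[:,1]/-q[:,2]+K[1,2]],1)
E
python3 - <<'E'
from station import *; from h import *
for cam in ["top","side"]:
    c=camera_params(cam); p,d=grab_frame(cam)
    for q in ["bar","plate","rail","mark","fastener_box","socket","tape","driver"]:
        r=cut_out(q,cam)
        for x in r[:4]:
            m=x['mask']; v,u=np.nonzero(m); dd=d[v,u]; ok=dd>0
            W=dep(c,np.c_[u,v][ok],dd[ok]); 
            rect=cv2.minAreaRect(W[:,:2].astype(np.float32))
            print(cam,q,round(x['conf'],2),np.round(x['xy']),m.sum(),"med",np.round(np.median(W,0)),"z",np.round(np.percentile(W[:,2],[5,50,95]),1),"rect",np.round(rect[0]),np.round(rect[1]),round(rect[2],1))
    cv2.imwrite(f"pics/{cam}1.png",cv2.resize(p[90:250,150:400] if cam=="top" else p[110:290,180:400],None,fx=3.2,fy=3.2,interpolation=cv2.INTER_CUBIC)[:,:,::-1])
E
```

```text
top bar 0.97 [112. 132.] 1031 med [737. 377.  24.] z [ 6.7 24.4 28.2] rect [742. 384.] [ 53. 131.] 77.2
top bar 0.9 [253. 288.] 1042 med [342.  69.  25.] z [20.8 24.7 28.1] rect [343.  69.] [ 42. 130.] 17.2
top bar 0.58 [242. 185.] 980 med [581.  74.  37.] z [25.9 36.8 40.5] rect [583.  74.] [ 41. 129.] 30.1
top plate 0.81 [263. 180.] 9274 med [594.  19.  12.] z [ 8.4 12.  15.7] rect [610.  36.] [202. 360.] 15.8
top plate 0.46 [242. 139.] 3360 med [697.  66.  33.] z [15.8 32.8 39.9] rect [727.  67.] [118. 371.] 16.5
top rail 0.6 [246. 140.] 3140 med [697.  57.  33.] z [17.7 33.  40. ] rect [720.  67.] [103. 358.] 16.1
top rail 0.2 [242. 186.] 1127 med [580.  75.  36.] z [12.  36.4 40.5] rect [586.  75.] [ 51. 139.] 29.7
top fastener_box 0.96 [219. 108.] 1153 med [772. 110.  35.] z [11.3 35.  39.2] rect [786. 113.] [ 80. 100.] 16.2
top socket 0.77 [354. 161.] 251 med [ 623. -194.   47.] z [ 8.8 47.4 53. ] rect [ 627. -196.] [34. 33.] 21.2
top tape 0.83 [356. 108.] 664 med [ 743. -200.   23.] z [ 6.2 23.  27.5] rect [ 743. -200.] [90. 90.] 13.8
top driver 0.63 [123. 222.] 568 med [517.
[... 544 characters left out ...]
5 41.7 52. ] rect [ 627. -197.] [33. 33.] 15.4
side plate 0.57 [271. 222.] 7427 med [597. -17.  12.] z [ 9.6 12.2 14.5] rect [607.  39.] [199. 362.] 16.0
side rail 0.69 [312. 195.] 3011 med [703.  32.  32.] z [15.6 32.2 38.9] rect [718.  87.] [109. 395.] 15.9
side fastener_box 0.78 [335. 169.] 1055 med [772. 101.  35.] z [ 4.4 34.6 37.8] rect [786. 130.] [ 89. 131.] 16.4
side socket 0.82 [304. 286.] 403 med [ 625. -204.   42.] z [ 6.3 41.7 52. ] rect [ 627. -197.] [33. 33.] 15.8
side tape 0.96 [350. 288.] 1082 med [ 740. -202.   23.] z [ 3.1 22.7 25.7] rect [ 747. -192.] [106.  89.] 42.1
side driver 0.7 [227. 120.] 347 med [527. 349.  19.] z [ 0.2 19.3 27. ] rect [520. 367.] [132.  56.] 12.9
```

View pics/top1.png

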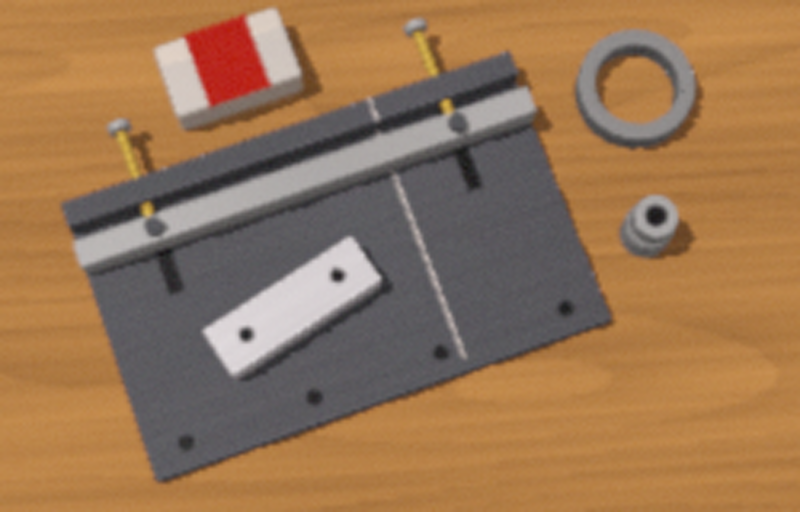

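```bash
cat > fit.py <<'E'
from h import *
def linefit(pts):
    vx,vy,x,y=cv2.fitLine(np.asarray(pts,np.float32),cv2.DIST_HUBER,0,0.01,0.01).ravel(); return np.array([x,y]),np.array([vx,vy])
E
python3 - <<'E'
from station import *; from fit import *
print("tool axes",np.round(Rm(state()['tcp_rot']),3))
for cam in ["top","side"]:
    c=camera_params(cam); f=np.load(f"{cam}0.npz"); p=f['p'];d=f['d']
    hsv=cv2.cvtColor(p,cv2.COLOR_RGB2HSV); g=cv2.cvtColor(p,cv2.COLOR_RGB2GRAY)
    v,u=np.mgrid[0:384,0:512]; W=dep(c,np.c_[u.ravel(),v.ravel()],d.ravel()).reshape(384,512,3)
    near=(abs(W[...,0]-600)<200)&(abs(W[...,1]-40)<220)&(d>0)
    # bar: grey bright, z>30
    bm=near&(g>170)&(hsv[...,1]<40)&(abs(W[...,2]-37)<8)&(np.hypot(W[...,0]-583,W[...,1]-74)<75)
    P=W[bm]; uv=np.c_[u[bm],v[bm]]; P=onz(c,uv,37)
    r=cv2.minAreaRect(P[:,:2].astype(np.float32)); print(cam,"bar n",bm.sum(),r, P.mean(0), "z",np.median(W[bm][:,2]))
    # line: white thin on plate
    pl=near&(abs(W[...,2]-12)<6)
    lm=pl&(g>110)&(hsv[...,1]<60)
    n,l,s,_=cv2.connectedComponentsWithStats(lm.astype(np.uint8),connectivity=8)
    for i in range(1,n):
        if s[i,4]>15:
            mm=l==i; L=onz(c,np.c_[u[mm],v[mm]],12); o,dv=linefit(L[:,:2]); print(" line",s[i],o,dv,np.degrees(np.arctan2(dv[1],dv[0])), L[:,0].min(),L[:,0].max())
    fm=near&(g>110)&(hsv[...,1]<40)&(abs(W[...,2]-37)<8)&~bm&(W[...,0]>600)
    n,l,s,_=cv2.connectedComponentsWithStats(fm.astype(np.uint8),connectivity=8)
    i=1+np.argmax(s[1:,4]); mm=l==i; L=onz(c,np.c_[u[mm],v[mm]],37); print(" fence",s[i],cv2.minAreaRect(L[:,:2].astype(np.float32)),"z",np.median(W[mm][:,2]), L.mean(0))
E
```

```text
tool axes [[-0.    -0.974  0.228]
 [ 0.     0.228  0.974]
 [-1.     0.     0.   ]]
top bar n 864 ((583.9407348632812, 73.90766906738281), (39.8040657043457, 129.24783325195312), 29.63817596435547) [583.47448417  74.48136778  37.        ] z 36.86633249575766
 line [207 116  37  14  56] [750.0101  103.39196] [ 0.26927826 -0.9630624 ] -74.37867 736.3007876847303 764.2627929784492
 line [272 144  24  58 152] [613.603    -29.972218] [0.96210015 0.27269644] 15.824782 541.433834658451 686.823162624382
 line [213 183  16  25  32] [572.90454 127.74814] [ 0.94108844 -0.3381605 ] -19.764843 538.9053711456451 596.6454619931217
 fence [ 174  126  121   48 1056] ((673.4159545898438, 85.19874572753906), (22.060083389282227, 299.2390441894531), 15.886603355407715) z 36.903775632641896 [673.0364465   86.54861749  37.        ]
side bar n 645 ((582.96240234375, 75.51033782958984), (40.63246154785156, 130.38833618164062), 29.612642288208008) [583.81281122  73.59385287  37.        ] z 37.245138146343265
 line [314 162  33  28 112] [751.95624 100.30674] [ 0.35204348 -0.93598366] -69.38764 735.3362617172912 800.090525929276
 line [256 194  16  16  21] [584.52814  38.80318] [ 0.48500788 -0.8745098 ] -60.987007 570.0547872245572 598.4042520741962
 line [250 212  59  23 154] [609.3334   -28.762545] [0.9613579 0.2753017] 15.979994 538.9651611972629 683.606678012263
 fence [267 138  79 106 970] ((680.8244018554688, 58.600341796875), (22.085926055908203, 361.2359313964844), 15.962838172912598) z 37.084461942680434 [685.98809699  39.8230259   37.        ]
```

Plate yaw ≈ 15.9° in both views, the bar top at 37 mm and fence top at 37 mm (as expected), the bar about 0.24 rad askew, and the fence face about 59 mm ahead of it. I'll turn the tool to the fence axes and shut the jaws.

send_rows(steps=[{"yaw":-0.127,"jaw":0},{"yaw":-0.127},{"yaw":-0.127},{"yaw":-0.127},{"y":-0.016,"z":-0.045},{"y":-0.016,"z":-0.045},{"y":-0.016,"z":-0.045},{"y":-0.016,"z":-0.045},{"y":-0.016,"z":-0.045},{"y":-0.016,"z":-0.045}], force=40)

```text
$.steps[0]: bad value
```

send_rows(steps=[{"y":-0.016,"z":-0.045},{"y":-0.016,"z":-0.045},{"y":-0.016,"z":-0.045},{"y":-0.016,"z":-0.045},{"y":-0.016,"z":-0.045},{"y":-0.016,"z":-0.045},{"y":-0.016,"z":-0.045},{"y":-0.016,"z":-0.045},{},{}])

```text
$.steps[0]: bad value
```

```bash
cat > st.py <<'E'
from station import *; from h import *
A=np.radians(15.9); EX=np.array([np.cos(A),np.sin(A)]); EY=np.array([-np.sin(A),np.cos(A)])
def rep():
    s=state(); p=s['tcp_pos']; M=Rm(s['tcp_rot']); f=s['ft_force']
    print("t%.2f s=%.1f u=%.1f z=%.1f"%(s['t'],p[:2]@EX,p[:2]@EY,p[2]),"zang %.2f"%np.degrees(np.arctan2(M[1,2],M[0,2])),"tilt",np.round(M[:2,0],3),"F ex %.1f ey %.1f z %.1f"%(f[:2]@EX,f[:2]@EY,f[2]),"gap %.2f"%s['finger_gap'])
if __name__=="__main__": rep()
E
python3 - <<'E'
from st import *
rep()
c=camera_params("wrist"); p,d=grab_frame("wrist"); np.savez("wrist2.npz",p=p,d=d,eye=c['eye'],rot=c['rotation'],K=c['intrinsics']); cv2.imwrite("pics/wrist2.png",p[:,:,::-1])
E
```

```text
t1.05 s=303.6 u=546.3 z=226.6 zang 76.83 tilt [-0.  0.] F ex 0.3 ey 0.1 z 0.1 gap 1.00
```

View pics/wrist2.png

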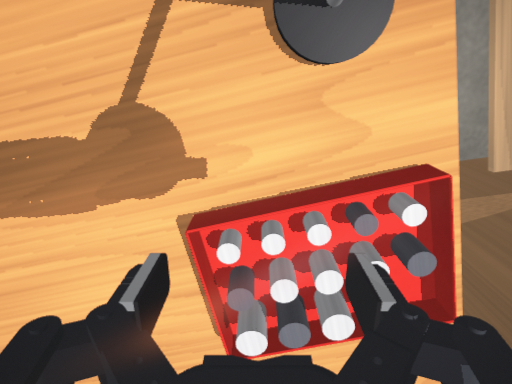

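The rows were refused, and probably need every field. The arm hasn't moved.

send_rows(steps=[{"x":0,"y":0,"z":0,"yaw":-0.127,"jaw":0},{"x":0,"y":0,"z":0,"yaw":-0.127,"jaw":0},{"x":0,"y":0,"z":0,"yaw":-0.127,"jaw":0},{"x":0,"y":0,"z":0,"yaw":-0.127,"jaw":0},{"x":0,"y":-0.016,"z":-0.045,"yaw":0,"jaw":0},{"x":0,"y":-0.016,"z":-0.045,"yaw":0,"jaw":0},{"x":0,"y":-0.016,"z":-0.045,"yaw":0,"jaw":0},{"x":0,"y":-0.016,"z":-0.045,"yaw":0,"jaw":0},{"x":0,"y":-0.016,"z":-0.045,"yaw":0,"jaw":0},{"x":0,"y":-0.016,"z":-0.045,"yaw":0,"jaw":0}], force=40)

```text
t: 2.1
tcp_pos: [309.7, 373.6, 226.8]
tcp_rot: [0.426, -0.564, 0.426, 0.565]
ft_force: [0.8, 0.5, -0.1]
finger_gap: 0.001
```

send_rows(steps=[{"x":0,"y":-0.016,"z":-0.045,"yaw":0,"jaw":0},{"x":0,"y":-0.016,"z":-0.045,"yaw":0,"jaw":0},{"x":0,"y":-0.016,"z":-0.045,"yaw":0,"jaw":0},{"x":0,"y":-0.016,"z":-0.045,"yaw":0,"jaw":0},{"x":0,"y":-0.016,"z":-0.045,"yaw":0,"jaw":0},{"x":0,"y":-0.016,"z":-0.045,"yaw":0,"jaw":0},{"x":0,"y":-0.016,"z":-0.045,"yaw":0,"jaw":0},{"x":0,"y":-0.016,"z":-0.045,"yaw":0,"jaw":0},{"x":0,"y":0,"z":0,"yaw":0,"jaw":0},{"x":0,"y":0,"z":0,"yaw":0,"jaw":0}])

```text
t: 3.1
tcp_pos: [531.0, 63.4, 226.4]
tcp_rot: [0.426, -0.564, 0.427, 0.564]
ft_force: [-0.2, 0.6, -0.4]
finger_gap: -0.002
```

```bash
python3 - <<'E'
from st import *
rep()
c=camera_params("wrist"); p,d=grab_frame("wrist"); np.savez("wrist3.npz",p=p,d=d,eye=c['eye'],rotation=c['rotation'],intrinsics=c['intrinsics']); cv2.imwrite("pics/wrist3.png",p[:,:,::-1])
E
```

```text
t3.10 s=528.1 u=-84.5 z=226.4 zang 105.80 tilt [-0. -0.] F ex -0.0 ey 0.6 z -0.4 gap -0.00
```

View pics/wrist3.png

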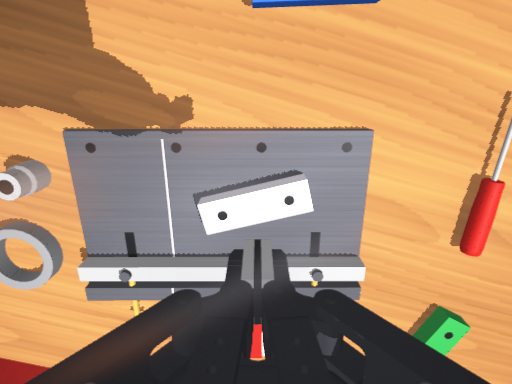

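The wrist view shows the whole plate with the line at column 163–173, the bar from (200,205) to (312,195), and the fence along row ~268. Measuring from this view.

```bash
cat > meas.py <<'E'
from st import *
def meas(cam="wrist",save=None,zb=37.):
    c=camera_params(cam); p,d=grab_frame(cam)
    if save: cv2.imwrite(f"pics/{save}.png",p[:,:,::-1])
    return analyse(c,p,d,cam)
def analyse(c,p,d,cam):
    hsv=cv2.cvtColor(p,cv2.COLOR_RGB2HSV); g=cv2.cvtColor(p,cv2.COLOR_RGB2GRAY).astype(float)
    v,u=np.mgrid[0:384,0:512]; W=dep(c,np.c_[u.ravel(),v.ravel()],d.ravel()).reshape(384,512,3)
    S=W[...,:2]@EX; U=W[...,:2]@EY
    inpl=(S>495)&(S<710)&(abs(U+134)<170)&(d>0)
    out={}
    bm=inpl&(g>150)&(hsv[...,1]<50)&(abs(W[...,2]-37)<5)
    n,l,s,_=cv2.connectedComponentsWithStats(bm.astype(np.uint8))
    for i in range(1,n):
        if s[i,4]<150: continue
        m=l==i; P=onz(c,np.c_[u[m],v[m]],37.)
        Q=np.c_[P[:,:2]@EX,P[:,:2]@EY].astype(np.float32)
        cc,wh,a=cv2.minAreaRect(Q); print(cam,"obj n",s[i,4],"centre s,u",np.round(cc,1),"size",np.round(wh,1),"ang %.1f"%a,"zmed %.1f"%np.median(W[m][:,2]),"s/u 1-99%",np.round(np.percentile(Q,[1,99],axis=0).ravel(),1))
    lm=inpl&(g>105)&(hsv[...,1]<70)&(abs(W[...,2]-12)<5)&(abs(U+195)<12)&(S<655)
    P=onz(c,np.c_[u[lm],v[lm]],12.); w=g[lm]
    ls=P[:,:2]@EX; lu=P[:,:2]@EY
    k=np.polyfit(ls,lu,1); print(cam,"line n",lm.sum(),"u at 640: %.2f slope %.4f  mean %.2f"%(np.polyval(k,640),k[0],lu.mean()))
E
python3 - <<'E'
from meas import *
f=np.load("wrist3.npz"); analyse(f,f['p'],f['d'],"wrist")
for cam in ["top","side"]:
    f=np.load(cam+"0.npz"); analyse(camera_params(cam),f['p'],f['d'],cam)
E
```

```text
wrist obj n 3524 centre s,u [579.2 -86.9] size [ 41.4 129.1] ang 13.8 zmed 36.2 s/u 1-99% [ 548.2 -149.7  609.3  -24.1]
wrist obj n 1871 centre s,u [ 669.7 -213.6] size [179.6  19. ] ang 89.9 zmed 36.3 s/u 1-99% [ 660.1 -301.8  679.3 -126.3]
wrist obj n 779 centre s,u [669.9  -4.7] size [81.4 19. ] ang 89.9 zmed 36.3 s/u 1-99% [660.4 -44.  679.4  35. ]
wrist line n 2339 u at 640: -194.63 slope 0.0038  mean -194.89
top obj n 700 centre s,u [ 672.1 -132.6] size [ 19.3 230.1] ang 0.1 zmed 37.1 s/u 1-99% [ 662.8 -244.   681.1  -20.8]
top obj n 886 centre s,u [581.3 -89.1] size [ 41.1 129.3] ang 13.8 zmed 36.8 s/u 1-99% [ 551.2 -152.   611.9  -26.3]
top line n 171 u at 640: -197.05 slope -0.0021  mean -196.92
side obj n 798 centre s,u [ 671.1 -133.8] size [ 19.5 340.5] ang 0.0 zmed 37.2 s/u 1-99% [ 661.5 -301.4  680.8   31.2]
side obj n 669 centre s,u [581.3 -86.9] size [ 41.5 131.6] ang 13.7 zmed 37.2 s/u 1-99% [ 551.2 -150.7  611.8  -23.3]
side line n 167 u at 640: -194.28 slope 0.0020  mean -194.41
```

send_rows(steps=[{"x":0.045,"y":0,"z":-0.0035,"yaw":0,"jaw":0},{"x":0.045,"y":0,"z":0,"yaw":0,"jaw":0},{"x":0.045,"y":0,"z":0,"yaw":0,"jaw":0},{"x":0.035,"y":0,"z":0,"yaw":0,"jaw":0},{"x":0.015,"y":0,"z":0,"yaw":0,"jaw":0},{"x":0,"y":0,"z":0,"yaw":0,"jaw":0},{"x":0,"y":0,"z":0,"yaw":0,"jaw":0}])

```text
t: 3.85
tcp_pos: [531.8, 62.2, 42.2]
tcp_rot: [0.426, -0.565, 0.425, 0.565]
ft_force: [0.1, 0.3, 0.2]
finger_gap: 0.0
```

```bash
python3 - <<'E'
from meas import *
rep(); p,d=grab_frame("wrist"); cv2.imwrite("pics/wrist4.png",p[:,:,::-1])
E
```

```text
t3.85 s=528.5 u=-85.9 z=42.2 zang 106.04 tilt [0.    0.001] F ex 0.2 ey 0.3 z 0.2 gap 0.00
```

View pics/wrist4.png

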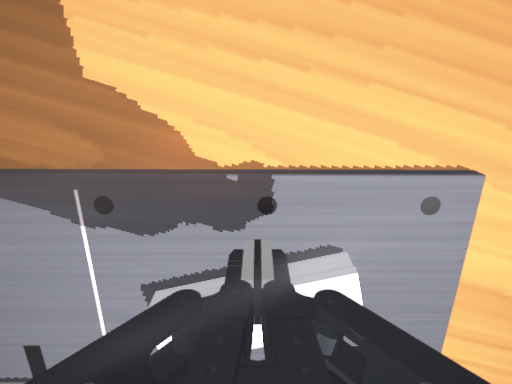

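Fingers stand just behind the bar's mid-length, tips ~25 mm high, nothing touched. Advancing.

send_rows(steps=[{"x":0.004,"y":-0.004,"z":-0.002,"yaw":0,"jaw":0},{"x":0,"y":-0.004,"z":0,"yaw":0,"jaw":0},{"x":0,"y":-0.003,"z":0,"yaw":0,"jaw":0},{"x":0,"y":-0.003,"z":0,"yaw":0,"jaw":0},{"x":0,"y":-0.003,"z":0,"yaw":0,"jaw":0},{"x":0,"y":-0.003,"z":0,"yaw":0,"jaw":0},{"x":0,"y":-0.003,"z":0,"yaw":0,"jaw":0},{"x":0,"y":-0.003,"z":0,"yaw":0,"jaw":0}])

```text
t: 4.7
tcp_pos: [557.5, 66.3, 37.5]
tcp_rot: [0.426, -0.564, 0.426, 0.565]
ft_force: [-0.8, -0.4, -0.1]
finger_gap: 0.004
```

```bash
python3 st.py
```

```text
t4.70 s=554.3 u=-89.0 z=37.5 zang 105.94 tilt [-0.  0.] F ex -0.8 ey -0.1 z -0.1 gap 0.00
```

send_rows(steps=[{"x":0,"y":-0.003,"z":0,"yaw":0,"jaw":0},{"x":0,"y":-0.003,"z":0,"yaw":0,"jaw":0},{"x":0,"y":-0.003,"z":0,"yaw":0,"jaw":0},{"x":0,"y":-0.003,"z":0,"yaw":0,"jaw":0},{"x":0,"y":-0.003,"z":0,"yaw":0,"jaw":0}])

```text
t: 5.2
tcp_pos: [571.9, 70.4, 37.5]
tcp_rot: [0.426, -0.564, 0.426, 0.565]
ft_force: [-0.4, -0.2, -0.7]
finger_gap: 0.002
```

```bash
python3 - <<'E'
from meas import *
rep(); p,d=grab_frame("top"); cv2.imwrite("pics/top5.png",cv2.resize(p[90:250,150:400],None,fx=3,fy=3)[:,:,::-1])
analyse(camera_params("top"),p,d,"top")
E
```

```text
t5.20 s=569.3 u=-89.0 z=37.5 zang 105.94 tilt [-0.  0.] F ex -0.4 ey -0.1 z -0.7 gap 0.00
top obj n 162 centre s,u [ 671.7 -219.8] size [55.8 18.2] ang 89.5 zmed 37.0 s/u 1-99% [ 662.7 -246.3  680.9 -193.2]
top line n 102 u at 640: -196.42 slope 0.0075  mean -196.62
```

View pics/top5.png

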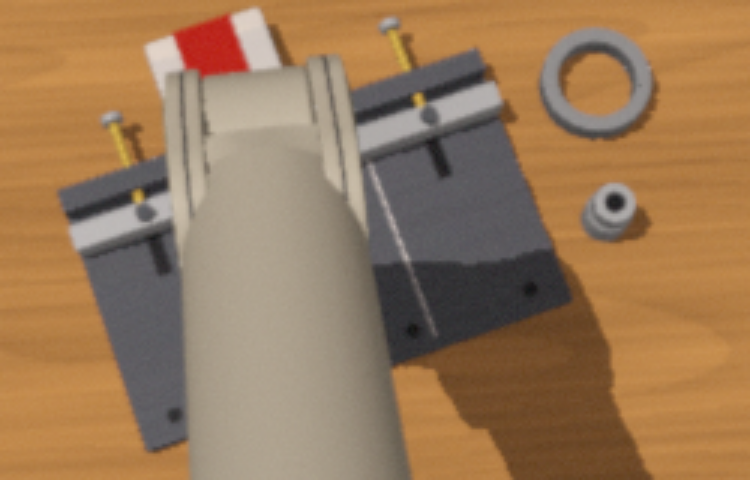

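The top camera is blocked by the arm here, so I'll use the side and wrist views.

```bash
python3 - <<'E'
from meas import *
p,d=grab_frame("side"); a=cv2.resize(p[130:280,200:400],None,fx=3,fy=3)[:,:,::-1]; cv2.imwrite("pics/side5.png",a)
p,d=grab_frame("wrist"); cv2.imwrite("pics/wrist5.png",p[:,:,::-1])
E
```

```text
(no output)
```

View pics/side5.png

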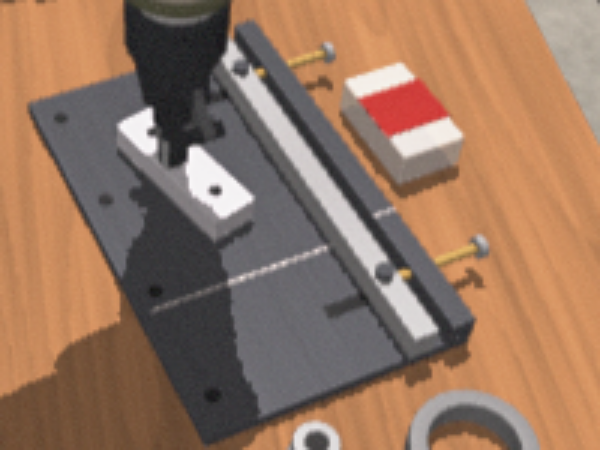

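View pics/wrist5.png

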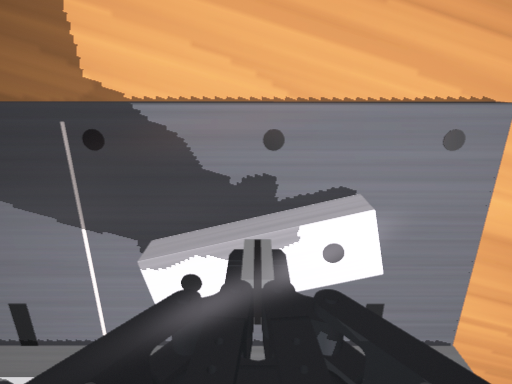

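```bash
cat > mb.py <<'E'
from meas import *
# fit rect pose to bar's visible top mask: maximise overlap of corner/edges using side camera
def barpts(cam):
    c=camera_params(cam); p,d=grab_frame(cam)
    hsv=cv2.cvtColor(p,cv2.COLOR_RGB2HSV); g=cv2.cvtColor(p,cv2.COLOR_RGB2GRAY)
    v,u=np.mgrid[0:384,0:512]; W=dep(c,np.c_[u.ravel(),v.ravel()],d.ravel()).reshape(384,512,3)
    S=W[...,:2]@EX; U=W[...,:2]@EY
    m=(d>0)&(S>520)&(S<656)&(abs(U+110)<110)&(W[...,2]>31)&(W[...,2]<42)&(hsv[...,1]<50)&(g>140)
    P=onz(c,np.c_[u[m],v[m]],37.)
    return np.c_[P[:,:2]@EX,P[:,:2]@EY].astype(np.float32), np.median(W[m][:,2])
if __name__=="__main__":
    import sys
    rep()
    for cam in sys.argv[1:] or ["side","wrist"]:
        Q,z=barpts(cam); cc,wh,a=cv2.minAreaRect(Q); print(cam,len(Q),np.round(cc,1),np.round(wh,1),round(a,1),"z %.1f"%z,"corners",np.round(cv2.boxPoints((cc,wh,a)),1).tolist())
E
python3 mb.py
```

```text
t5.35 s=569.2 u=-89.0 z=37.4 zang 105.94 tilt [-0.  0.] F ex -0.4 ey 0.5 z -0.7 gap -0.00
side 433 [581.3 -86.9] [ 40.6 132. ] 16.4 z 37.4 corners [[543.2000122070312, -29.299999237060547], [580.4000244140625, -156.0], [619.4000244140625, -144.5], [582.2000122070312, -17.899999618530273]]
wrist 10389 [578.4 -87.5] [ 42.5 128.8] 13.8 z 36.2 corners [[542.4000244140625, -30.100000381469727], [573.2000122070312, -155.10000610351562], [614.5, -144.89999389648438], [583.7000122070312, -19.899999618530273]]
```

```bash
python3 - <<'E'
from meas import *
for cam in ["side","wrist"]:
    c=camera_params(cam); p,d=grab_frame(cam); g=cv2.cvtColor(p,cv2.COLOR_RGB2GRAY)
    v,u=np.mgrid[0:384,0:512]; W=dep(c,np.c_[u.ravel(),v.ravel()],d.ravel()).reshape(384,512,3)
    S=W[...,:2]@EX; U=W[...,:2]@EY
    m=(d>0)&(abs(S-569)<30)&(abs(U+89)<35)&(W[...,2]<110)&(g<110)&(W[...,2]>16)
    Q=np.c_[S[m],U[m],W[m][:,2]]
    for lo in range(15,110,8):
        k=(Q[:,2]>=lo)&(Q[:,2]<lo+8)
        if k.sum(): print(cam,lo,k.sum(),"s",np.round(np.percentile(Q[k,0],[2,98]),1),"u",np.round(np.percentile(Q[k,1],[2,98]),1))
    print(proj(c,[state()['tcp_pos'],state()['tcp_pos']-[0,0,17]]))
E
```

```text
side 15 1 s [558.6 558.6] u [-80.3 -80.3]
side 31 4 s [563.1 593.3] u [-120.3  -76.9]
side 39 3 s [560.8 562.5] u [-95.6 -92.3]
side 47 10 s [559.2 571.8] u [-101.4  -83.8]
side 55 22 s [558.8 574.5] u [-102.3  -86.6]
side 63 18 s [558.4 574.1] u [-103.4  -88.8]
side 71 12 s [558.5 563.5] u [-101.3  -83.4]
side 79 7 s [558.1 560.5] u [-101.8  -84.4]
side 87 37 s [556.5 575.1] u [-119.4  -56.4]
side 95 25 s [556.8 573.1] u [-122.8  -56.9]
side 103 26 s [553.1 576.4] u [-120.7  -54.9]
[[256.50707726 185.39151673]
 [256.3625342  190.03766774]]
wrist 31 71 s [579.6 594.3] u [-123.8 -111.4]
wrist 39 11 s [557.4 558. ] u [-90.8 -88.1]
wrist 47 233 s [556.9 562.2] u [-102.3  -77.1]
wrist 55 345 s [557.1 562.5] u [-102.5  -76.6]
wrist 63 333 s [557.1 562.2] u [-102.3  -77.9]
wrist 71 367 s [557.  578.9] u [-102.2  -76.8]
wrist 79 877 s [554.8 576.5] u [-112.7  -68.3]
wrist 87 3062 s [554.8 576.7] u [-121.8  -56.4]
wrist 95 5289 s [555.8 577.3] u [-122.9  -55. ]
wrist 103 2761 s [551.1 577.8] u [-123.5  -54.7]
[[257.82916558 250.94794231]
 [257.76739017 236.11397923]]
```

The bar hasn't moved. Finger depth ends at z≈40, so the tips are above the bar and stand only ~2 mm below the TCP, not the stated 17 mm. I'll back off and measure the real tip height.

send_rows(steps=[{"x":-0.003,"y":0,"z":0,"yaw":0,"jaw":0},{"x":0,"y":0.025,"z":0,"yaw":0,"jaw":0},{"x":0,"y":0.022,"z":0,"yaw":0,"jaw":0},{"x":0,"y":0,"z":0,"yaw":0,"jaw":0}])

```text
t: 5.95
tcp_pos: [524.3, 56.5, 40.4]
tcp_rot: [0.426, -0.564, 0.426, 0.565]
ft_force: [0.4, 0.1, 0.7]
finger_gap: -0.003
```

```bash
cat > tip.py <<'E'
from meas import *
rep(); t=state()['tcp_pos']; ts=t[:2]@EX; tu=t[:2]@EY
for cam in ["side","wrist"]:
    c=camera_params(cam); p,d=grab_frame(cam); g=cv2.cvtColor(p,cv2.COLOR_RGB2GRAY)
    v,u=np.mgrid[0:384,0:512]; W=dep(c,np.c_[u.ravel(),v.ravel()],d.ravel()).reshape(384,512,3)
    S=W[...,:2]@EX; U=W[...,:2]@EY
    m=(d>0)&(abs(S-ts)<16)&(abs(U-tu)<17)&(W[...,2]<70)&(W[...,2]>15)
    Q=np.c_[S[m],U[m],W[m][:,2]]
    for lo in range(15,70,3):
        k=(Q[:,2]>=lo)&(Q[:,2]<lo+3)
        if k.sum(): print(cam,lo,k.sum(),"s",np.round(np.percentile(Q[k,0],[2,98])-ts,1),"u",np.round(np.percentile(Q[k,1],[2,98])-tu,1))
    o=proj(c,[t])[0].astype(int); cr=p[max(0,o[1]-60):o[1]+60,max(0,o[0]-80):o[0]+80]; cv2.imwrite(f"pics/tip_{cam}_{state()['t']:.2f}.png",cv2.resize(cr,None,fx=4,fy=4)[:,:,::-1]); print(f"pics/tip_{cam}_{state()['t']:.2f}.png",o)
E
python3 tip.py
```

```text
t5.95 s=519.7 u=-89.3 z=40.4 zang 105.88 tilt [-0.002  0.   ] F ex 0.4 ey -0.0 z 0.7 gap -0.00
side 15 4 s [-4.5 12.3] u [-13.8   6.6]
side 45 1 s [-8.4 -8.4] u [-3.9 -3.9]
side 48 3 s [-9.9 11.3] u [-5.2  3.8]
side 51 7 s [-9.6 10.9] u [-10.5   3.6]
side 54 7 s [-10.1  11.4] u [-11.4  -2.9]
side 57 8 s [-10.5   1.8] u [-12.2   2.3]
side 60 8 s [-10.1  10.7] u [-12.8   3. ]
side 63 11 s [-10.1   3.2] u [-13.1   2.3]
side 66 7 s [-9.8  6.8] u [-14.4  -3. ]
side 69 3 s [-6.3 -2.3] u [-14.   -6.2]
pics/tip_side_6.00.png [237 190]
wrist 45 7 s [-9.1 -8.9] u [-5.5  6.1]
wrist 48 60 s [-10.   -8.9] u [-6.1  6.1]
wrist 51 147 s [-10.3  -5.1] u [-11.5  11.6]
wrist 54 172 s [-10.1  -5.1] u [-12.7  12.8]
wrist 57 173 s [-10.1  -5.2] u [-13.2  13.2]
wrist 60 204 s [-10.2  -4.9] u [-12.7  12.9]
wrist 63 209 s [-10.2  -5. ] u [-12.9  12.9]
wrist 66 220 s [-10.2  -5. ] u [-13.   13.3]
wrist 69 69 s [-10.2  -5. ] u [-12.7  13. ]
pics/tip_wrist_6.05.png [257 247]
```

View pics/tip_side_6.00.png

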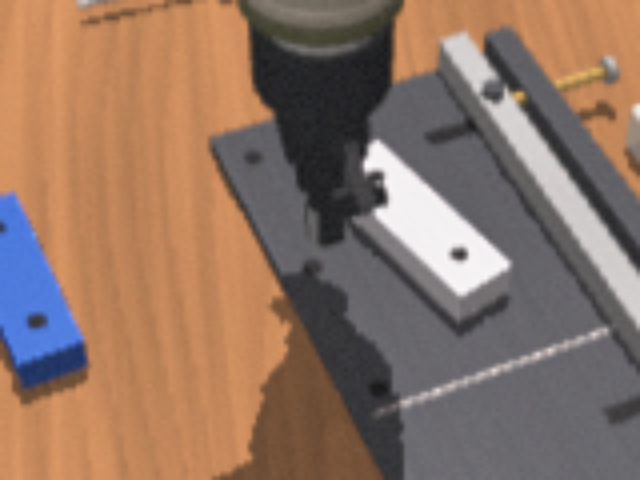

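View pics/tip_wrist_6.05.png

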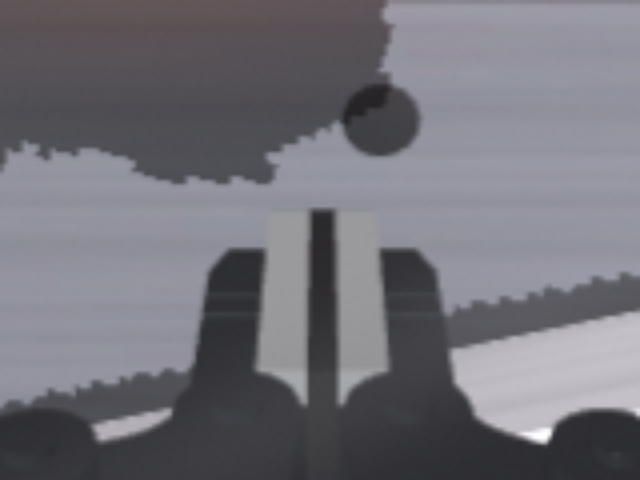

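send_rows(steps=[{"x":0.005,"y":0,"z":0,"yaw":0,"jaw":0},{"x":0.004,"y":0,"z":0,"yaw":0,"jaw":0},{"x":0,"y":0,"z":0,"yaw":0,"jaw":0}])

```text
t: 6.35
tcp_pos: [526.3, 57.4, 30.6]
tcp_rot: [0.425, -0.564, 0.426, 0.565]
ft_force: [-0.9, 0.2, -0.1]
finger_gap: -0.002
```

```bash
python3 tip.py
```

```text
t6.35 s=521.9 u=-89.0 z=30.6 zang 105.95 tilt [-0.001 -0.   ] F ex -0.8 ey 0.4 z -0.1 gap -0.00
side 15 5 s [-14.1   8.6] u [-15.1   2.5]
side 33 1 s [1.8 1.8] u [-4.8 -4.8]
side 36 1 s [-5.6 -5.6] u [-4.1 -4.1]
side 39 3 s [-9.1 -2.8] u [-9.  -0.4]
side 42 7 s [-10.   10.9] u [-11.2   5.4]
side 45 4 s [-10.   10.9] u [-12.1  -3.5]
side 48 12 s [-10.    5.7] u [-12.9   2.7]
side 51 10 s [-8.6 11.7] u [-12.3   3.5]
side 54 7 s [-10.7   3.2] u [-12.5   3.7]
side 57 7 s [-10.    6.5] u [-12.6  -4.2]
side 60 8 s [-10.2   0.2] u [-13.4   1.4]
side 63 3 s [-9.7 -6.4] u [-12.5   2.7]
side 66 1 s [-6.6 -6.6] u [-7.5 -7.5]
side 69 3 s [-10.6  -6.3] u [-6.7  1.5]
pics/tip_side_6.40.png [238 193]
wrist 36 14 s [-11.3 -10.5] u [-6.2  4.8]
wrist 39 93 s [-11.8  -6.8] u [-10.2   9.4]
wrist 42 149 s [-11.9  -6.8] u [-12.2  11.6]
wrist 45 181 s [-11.9  -6.8] u [-13.1  12.5]
wrist 48 193 s [-11.9  -6.8] u [-13.3  12.7]
wrist 51 188 s [-11.7  -6.6] u [-12.9  12.8]
wrist 54 209 s [-11.7  -6.6] u [-13.4  12.7]
wrist 57 233 s [-12.   -6.6] u [-13.3  12.8]
wrist 60 241 s [-11.9  -6.7] u [-13.4  12.6]
wrist 63 258 s [-11.8  -6.8] u [-13.1  12.7]
wrist 66 190 s [-11.9  -6.9] u [-13.4  12.9]
wrist 69 44 s [-11.8 -10.1] u [-7.5  5.3]
pics/tip_wrist_6.45.png [257 250]
```

Tip again ≈ TCP+6 mm in both views. Lowering so the tips come to ~22 mm.

send_rows(steps=[{"x":0.005,"y":0,"z":0,"yaw":0,"jaw":0},{"x":0.003,"y":0,"z":0,"yaw":0,"jaw":0},{"x":0.003,"y":0,"z":0,"yaw":0,"jaw":0},{"x":0,"y":0,"z":0,"yaw":0,"jaw":0}])

```text
t: 6.85
tcp_pos: [526.1, 57.3, 20.0]
tcp_rot: [0.426, -0.564, 0.426, 0.565]
ft_force: [0.9, -0.5, 0.4]
finger_gap: -0.004
```

```bash
python3 tip.py | egrep -v "(side|wrist) [456]"
```

```text
t6.85 s=521.7 u=-89.0 z=20.0 zang 105.94 tilt [-0.001 -0.   ] F ex 0.8 ey -0.7 z 0.4 gap -0.00
side 15 2 s [-12.5  -9.9] u [-13.8   4.6]
side 27 2 s [-8.3 -5.8] u [-4.7 -4.5]
side 30 6 s [-10.2   4. ] u [-9.7  2.9]
side 33 3 s [-10.1  -3.8] u [-11.5   3.5]
side 36 9 s [-8.   6.3] u [-12.6  -3.6]
side 39 8 s [-10.3   6. ] u [-12.4   2. ]
pics/tip_side_6.90.png [238 196]
wrist 27 55 s [-11.6 -10.5] u [-6.4  6. ]
wrist 30 128 s [-11.7  -6.8] u [-11.5  11.3]
wrist 33 172 s [-11.6  -6.6] u [-12.6  12.4]
wrist 36 183 s [-11.6  -6.7] u [-13.2  12.9]
wrist 39 205 s [-11.6  -6.4] u [-13.3  12.6]
pics/tip_wrist_6.95.png [257 250]
```

send_rows(steps=[{"x":0.004,"y":-0.006,"z":0,"yaw":0,"jaw":0},{"x":0,"y":-0.006,"z":0,"yaw":0,"jaw":0},{"x":0,"y":-0.005,"z":0,"yaw":0,"jaw":0},{"x":0,"y":-0.002,"z":0,"yaw":0,"jaw":0},{"x":0,"y":-0.002,"z":0,"yaw":0,"jaw":0},{"x":0,"y":-0.002,"z":0,"yaw":0,"jaw":0},{"x":0,"y":-0.002,"z":0,"yaw":0,"jaw":0},{"x":0,"y":-0.002,"z":0,"yaw":0,"jaw":0},{"x":0,"y":-0.002,"z":0,"yaw":0,"jaw":0},{"x":0,"y":-0.002,"z":0,"yaw":0,"jaw":0}])

```text
t: 7.95
tcp_pos: [556.0, 65.9, 16.4]
tcp_rot: [0.426, -0.564, 0.426, 0.565]
ft_force: [-2.5, -0.8, 2.0]
finger_gap: 0.003
```

```bash
python3 mb.py
```

```text
t7.95 s=552.8 u=-89.0 z=16.4 zang 105.94 tilt [-0.001 -0.   ] F ex -2.6 ey -0.1 z 2.0 gap 0.00
side 358 [ 590.  -106.2] [41.3 93. ] 12.7 z 37.2 corners [[559.7000122070312, -65.4000015258789], [580.0999755859375, -156.10000610351562], [620.4000244140625, -147.0], [600.0, -56.29999923706055]]
wrist 3518 [571.1 -90.1] [ 66.3 127.9] 13.4 z 36.1 corners [[524.0999755859375, -35.5], [553.7000122070312, -160.0], [618.2000122070312, -144.60000610351562], [588.5999755859375, -20.200000762939453]]
```

Contact made: 2.6 N, and the bar is moving. Continuing.

send_rows(steps=[{"x":0,"y":-0.003,"z":0,"yaw":0,"jaw":0},{"x":0,"y":-0.003,"z":0,"yaw":0,"jaw":0},{"x":0,"y":-0.003,"z":0,"yaw":0,"jaw":0},{"x":0,"y":-0.003,"z":0,"yaw":0,"jaw":0},{"x":0,"y":-0.003,"z":0,"yaw":0,"jaw":0},{"x":0,"y":-0.003,"z":0,"yaw":0,"jaw":0},{"x":0,"y":-0.003,"z":0,"yaw":0,"jaw":0}])

```text
t: 8.75
tcp_pos: [576.8, 71.8, 16.5]
tcp_rot: [0.426, -0.564, 0.426, 0.565]
ft_force: [-1.4, -1.0, 0.6]
finger_gap: 0.002
```

```bash
python3 mb.py; python3 - <<'E'
from meas import *
p,d=grab_frame("wrist"); cv2.imwrite("pics/wrist7.png",p[:,:,::-1])
E
```

```text
t8.75 s=574.4 u=-89.0 z=16.5 zang 105.94 tilt [0. 0.] F ex -1.6 ey -0.6 z 0.6 gap 0.00
side 359 [ 610.1 -107.3] [41.8 92.7] 10.8 z 37.0 corners [[580.9000244140625, -65.69999694824219], [598.2999877929688, -156.8000030517578], [639.4000244140625, -148.89999389648438], [622.0, -57.79999923706055]]
wrist 3344 [592.9 -90.6] [ 65.5 128.6] 10.7 z 36.1 corners [[548.7999877929688, -33.5], [572.7000122070312, -159.89999389648438], [637.0, -147.6999969482422], [613.0999755859375, -21.399999618530273]]
```

View pics/wrist7.png

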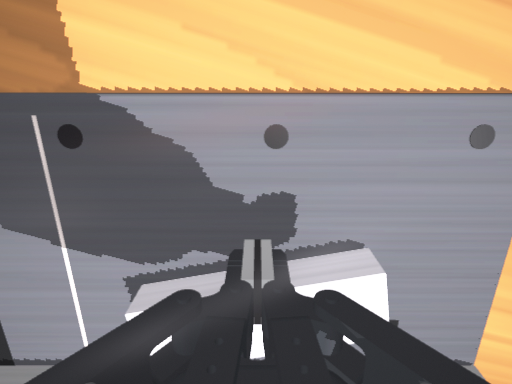

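The fingers push the bar at mid-length and it is turning square (10.7° left). Carrying on.

send_rows(steps=[{"x":0,"y":-0.003,"z":0,"yaw":0,"jaw":0},{"x":0,"y":-0.003,"z":0,"yaw":0,"jaw":0},{"x":0,"y":-0.003,"z":0,"yaw":0,"jaw":0},{"x":0,"y":-0.003,"z":0,"yaw":0,"jaw":0},{"x":0,"y":-0.003,"z":0,"yaw":0,"jaw":0},{"x":0,"y":-0.003,"z":0,"yaw":0,"jaw":0},{"x":0,"y":-0.003,"z":0,"yaw":0,"jaw":0}])

```text
t: 9.6
tcp_pos: [596.9, 77.5, 16.5]
tcp_rot: [0.426, -0.564, 0.426, 0.565]
ft_force: [-2.5, -0.4, 1.3]
finger_gap: 0.001
```

```bash
python3 mb.py
```

```text
t9.60 s=595.3 u=-89.0 z=16.5 zang 105.94 tilt [-0.  0.] F ex -2.6 ey 0.3 z 1.3 gap 0.00
side 336 [ 630.2 -111.3] [42.  87.5] 8.2 z 37.3 corners [[603.0999755859375, -71.0], [615.7000122070312, -157.60000610351562], [657.2000122070312, -151.60000610351562], [644.7000122070312, -65.0]]
wrist 3301 [613.5 -91. ] [ 65.5 128.5] 8.0 z 36.0 corners [[572.0999755859375, -31.899999618530273], [590.0999755859375, -159.1999969482422], [654.9000244140625, -150.0], [636.9000244140625, -22.700000762939453]]
```

send_rows(steps=[{"x":0,"y":-0.0015,"z":0,"yaw":0,"jaw":0},{"x":0,"y":-0.0015,"z":0,"yaw":0,"jaw":0},{"x":0,"y":-0.0015,"z":0,"yaw":0,"jaw":0},{"x":0,"y":-0.0015,"z":0,"yaw":0,"jaw":0},{"x":0,"y":-0.0015,"z":0,"yaw":0,"jaw":0}])

```text
t: 10.2
tcp_pos: [603.8, 79.7, 16.4]
tcp_rot: [0.426, -0.564, 0.426, 0.565]
ft_force: [-3.3, 0.9, 1.6]
finger_gap: 0.003
```

```bash
python3 mb.py
```

```text
t10.20 s=602.5 u=-88.8 z=16.4 zang 105.95 tilt [-0.001  0.   ] F ex -2.9 ey 1.8 z 1.6 gap 0.00
side 313 [ 635.4 -108.8] [41.4 93.6] 3.8 z 37.3 corners [[611.7000122070312, -63.5], [617.9000244140625, -156.8000030517578], [659.2000122070312, -154.10000610351562], [653.0, -60.70000076293945]]
wrist 3330 [620.2 -90.9] [ 65.2 128.6] 5.9 z 36.0 corners [[581.2000122070312, -30.299999237060547], [594.4000244140625, -158.1999969482422], [659.2999877929688, -151.5], [646.0999755859375, -23.600000381469727]]
```

send_rows(steps=[{"x":0,"y":-0.001,"z":0,"yaw":0,"jaw":0},{"x":0,"y":-0.001,"z":0,"yaw":0,"jaw":0},{"x":0,"y":-0.001,"z":0,"yaw":0,"jaw":0},{"x":0,"y":-0.001,"z":0,"yaw":0,"jaw":0}])

```text
t: 10.7
tcp_pos: [607.8, 80.7, 16.5]
tcp_rot: [0.426, -0.564, 0.426, 0.565]
ft_force: [-2.0, 0.7, 0.6]
finger_gap: 0.001
```

```bash
python3 mb.py
```

```text
t10.70 s=606.7 u=-88.9 z=16.5 zang 105.94 tilt [0. 0.] F ex -1.7 ey 1.3 z 0.6 gap 0.00
side 300 [ 637.2 -111.6] [91.4 38.5] 89.9 z 37.4 corners [[617.9000244140625, -157.1999969482422], [656.4000244140625, -157.3000030517578], [656.5999755859375, -65.9000015258789], [618.0999755859375, -65.80000305175781]]
wrist 3428 [624.  -91.4] [129.1  64.1] 89.4 z 35.9 corners [[591.2999877929688, -155.60000610351562], [655.4000244140625, -156.3000030517578], [656.7000122070312, -27.200000762939453], [592.5999755859375, -26.5]]
```

send_rows(steps=[{"x":0,"y":-0.001,"z":0,"yaw":0,"jaw":0},{"x":0,"y":-0.001,"z":0,"yaw":0,"jaw":0}])

```text
t: 11.0
tcp_pos: [609.7, 81.1, 16.5]
tcp_rot: [0.426, -0.564, 0.426, 0.565]
ft_force: [-1.9, 0.5, -0.0]
finger_gap: -0.004
```

```bash
python3 st.py
```

```text
t11.00 s=608.6 u=-89.0 z=16.5 zang 105.94 tilt [-0.  0.] F ex -1.7 ey 1.0 z -0.0 gap -0.00
```

send_rows(steps=[{"x":0,"y":-0.001,"z":0,"yaw":0,"jaw":0},{"x":0,"y":-0.001,"z":0,"yaw":0,"jaw":0}])

```text
t: 11.2
tcp_pos: [611.0, 81.5, 16.4]
tcp_rot: [0.426, -0.564, 0.426, 0.565]
ft_force: [-9.1, -0.9, 7.2]
finger_gap: 0.003
```

```bash
python3 mb.py
```

```text
t11.20 s=610.0 u=-89.0 z=16.4 zang 105.93 tilt [-0.002 -0.   ] F ex -9.0 ey 1.6 z 7.2 gap 0.00
side 283 [ 638.6 -125.6] [36.5 64.5] 0.4 z 37.4 corners [[620.2000122070312, -93.5], [620.5999755859375, -158.0], [657.0999755859375, -157.8000030517578], [656.7000122070312, -93.19999694824219]]
wrist 3461 [625.4 -91.8] [ 60.7 128.6] 0.1 z 35.9 corners [[595.0, -27.600000381469727], [595.0999755859375, -156.1999969482422], [655.7999877929688, -156.10000610351562], [655.7000122070312, -27.5]]
```

The force has jumped to ~9 N with the bar at 0.1–0.4° to the fence, so it bears square. Holding.

send_rows(steps=[{"x":0,"y":0,"z":0,"yaw":0,"jaw":0},{"x":0,"y":0,"z":0,"yaw":0,"jaw":0}])

```text
t: 11.5
tcp_pos: [611.0, 81.5, 16.4]
tcp_rot: [0.426, -0.564, 0.426, 0.565]
ft_force: [-5.9, -0.5, 2.8]
finger_gap: 0.004
```

```bash
python3 st.py
```

```text
t11.50 s=609.9 u=-89.0 z=16.4 zang 105.93 tilt [-0.001 -0.   ] F ex -5.8 ey 1.1 z 2.8 gap 0.00
```

send_rows(steps=[{"x":0,"y":-0.0005,"z":0,"yaw":0,"jaw":0},{"x":0,"y":0,"z":0,"yaw":0,"jaw":0},{"x":0,"y":0,"z":0,"yaw":0,"jaw":0}])

```text
t: 11.8
tcp_pos: [611.0, 81.5, 16.4]
tcp_rot: [0.425, -0.564, 0.427, 0.565]
ft_force: [-7.8, -1.7, 4.6]
finger_gap: 0.004
```

```bash
python3 st.py
```

```text
t11.80 s=609.9 u=-89.0 z=16.4 zang 105.92 tilt [-0.002 -0.   ] F ex -8.0 ey 0.5 z 4.6 gap 0.00
```

send_rows(steps=[{"x":0,"y":-0.0005,"z":0,"yaw":0,"jaw":0},{"x":0,"y":0,"z":0,"yaw":0,"jaw":0},{"x":0,"y":0,"z":0,"yaw":0,"jaw":0},{"x":0,"y":0,"z":0,"yaw":0,"jaw":0}])

```text
t: 12.2
tcp_pos: [611.0, 81.5, 16.3]
tcp_rot: [0.425, -0.564, 0.427, 0.565]
ft_force: [-10.5, -1.9, 6.7]
finger_gap: -0.0
```

```bash
python3 st.py
```

```text
t12.20 s=609.9 u=-89.0 z=16.3 zang 105.92 tilt [-0.004 -0.   ] F ex -10.6 ey 1.1 z 6.7 gap -0.00
```

Step 1 is held at 10.6 N and square. Backing off and rising for a clear look.

send_rows(steps=[{"x":0,"y":0.005,"z":0,"yaw":0,"jaw":0},{"x":0,"y":0.015,"z":0,"yaw":0,"jaw":0},{"x":0,"y":0.02,"z":0,"yaw":0,"jaw":0},{"x":-0.04,"y":0.02,"z":0.01,"yaw":0,"jaw":0},{"x":-0.045,"y":0,"z":0.02,"yaw":0,"jaw":0},{"x":-0.045,"y":0,"z":0.02,"yaw":0,"jaw":0},{"x":0,"y":0,"z":0,"yaw":0,"jaw":0},{"x":0,"y":0,"z":0,"yaw":0,"jaw":0}])

```text
t: 13.0
tcp_pos: [542.1, 114.3, 147.9]
tcp_rot: [-0.427, 0.565, -0.424, -0.564]
ft_force: [-0.1, -0.7, -0.5]
finger_gap: -0.002
```

```bash
python3 - <<'E'
from meas import *
rep(); meas("wrist","wrist8"); meas("side","side8")
E
```

```text
t13.00 s=552.7 u=-38.6 z=147.9 zang 106.00 tilt [0.004 0.002] F ex -0.3 ey -0.6 z -0.5 gap -0.00
wrist obj n 6072 centre s,u [ 648.5 -179.8] size [ 61.5 233.2] ang 0.1 zmed 36.2 s/u 1-99% [ 618.6 -290.6  679.4  -69.2]
wrist line n 2895 u at 640: -194.36 slope 0.0076  mean -194.76
side obj n 1458 centre s,u [ 650.8 -133.5] size [342.2  61.1] ang 89.9 zmed 37.2 s/u 1-99% [ 621.2 -300.1  680.9   29.2]
side line n 218 u at 640: -194.43 slope 0.0072  mean -194.81
```

View pics/wrist8.png

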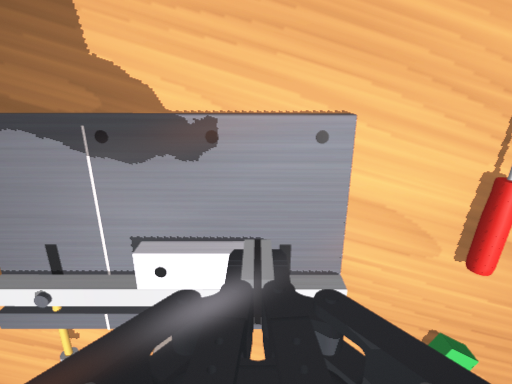

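The bar is flush on the fence, its leading end at column ~135, and the line crosses at columns 85–108. Measuring the gap.

```bash
cat > gap.py <<'E'
from meas import *
import sys
def gap(cam,srange=(624,654)):
    c=camera_params(cam); p,d=grab_frame(cam); g=cv2.cvtColor(p,cv2.COLOR_RGB2GRAY).astype(np.float32)
    # sample gray along u at several s on plane z=37 (bar end) and z=12 (line)
    us=np.arange(-225,10,0.25); o={}
    def prof(s,z):
        P=np.outer(np.full(len(us),s),EX)+np.outer(us,EY); P=np.c_[P,np.full(len(us),z)]
        q=proj(c,P).astype(np.float32); return cv2.remap(g,q[:,0].reshape(1,-1),q[:,1].reshape(1,-1),cv2.INTER_LINEAR).ravel()
    E=[];S=[];L=[];LS=[]
    for s in np.arange(srange[0],srange[1],2):
        a=prof(s,37.); k=np.gradient(cv2.GaussianBlur(a.reshape(1,-1),(0,0),4).ravel())
        w=(us>-205)&(us<-140); i=np.argmax(np.where(w,k,-9)); E.append(us[i]); S.append(s)
    for s in np.arange(560,655,2):
        a=prof(s,12.); w=(us>-205)&(us<-186)
        if 1: 
            b=np.clip(a[w]-np.median(a[w])-10,0,None)
            if b.sum()>30: L.append((us[w]*b).sum()/b.sum()); LS.append(s)
    k=np.polyfit(LS,L,1); r=np.array(L)-np.polyval(k,LS); 
    ok=abs(r)<1.5; k=np.polyfit(np.array(LS)[ok],np.array(L)[ok],1)
    print(cam,"end u med %.2f std %.2f"%(np.median(E),np.std(E)),"line u@640 %.2f slope %.4f n%d std %.2f"%(np.polyval(k,640),k[0],ok.sum(),r[ok].std()),"GAP %.2f"%(np.median(E)-np.polyval(k,640)))
if __name__=="__main__":
    rep()
    for cam in sys.argv[1:]: gap(cam)
E
python3 gap.py wrist side top
```

```text
t13.10 s=551.2 u=-39.6 z=145.7 zang 105.91 tilt [-0.001 -0.   ] F ex 0.6 ey -0.2 z -1.5 gap 0.00
wrist end u med -156.75 std 0.09 line u@640 -195.42 slope 0.0007 n48 std 0.05 GAP 38.67
side end u med -157.25 std 0.49 line u@640 -194.28 slope 0.0013 n48 std 0.38 GAP 37.03
top end u med -159.00 std 0.30 line u@640 -197.13 slope -0.0014 n48 std 0.19 GAP 38.13
```

send_rows(steps=[{"x":0,"y":-0.03,"z":0.022,"yaw":0,"jaw":0},{"x":0,"y":-0.03,"z":0.022,"yaw":0,"jaw":0},{"x":0,"y":-0.027,"z":0,"yaw":0,"jaw":0},{"x":0.04,"y":0,"z":0,"yaw":0,"jaw":0},{"x":0.04,"y":0,"z":0,"yaw":0,"jaw":0},{"x":0.03,"y":0,"z":0,"yaw":0,"jaw":0},{"x":0,"y":0,"z":0,"yaw":0,"jaw":0},{"x":0,"y":0,"z":0,"yaw":0,"jaw":0}])

```text
t: 14.05
tcp_pos: [612.7, 179.2, 36.5]
tcp_rot: [0.426, -0.564, 0.426, 0.564]
ft_force: [0.8, -0.4, 1.2]
finger_gap: 0.001
```

```bash
python3 - <<'E'
from meas import *
rep(); p,d=grab_frame("wrist"); cv2.imwrite("pics/wrist9.png",p[:,:,::-1])
E
```

```text
t14.05 s=638.4 u=4.5 z=36.5 zang 105.90 tilt [-0.001 -0.001] F ex 0.6 ey -0.6 z 1.2 gap 0.00
```

View pics/wrist9.png

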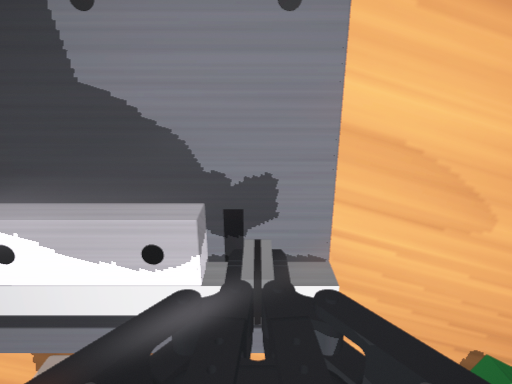

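Fingers stand clear of the bar's trailing end (column 205) and short of the fence. Lowering and approaching the end face.

send_rows(steps=[{"x":0.01,"y":0,"z":0,"yaw":0,"jaw":0},{"x":0.009,"y":0,"z":0,"yaw":0,"jaw":0},{"x":0,"y":0,"z":-0.004,"yaw":0,"jaw":0},{"x":0,"y":0,"z":-0.004,"yaw":0,"jaw":0},{"x":0,"y":0,"z":-0.004,"yaw":0,"jaw":0},{"x":0,"y":0,"z":-0.002,"yaw":0,"jaw":0},{"x":0,"y":0,"z":-0.002,"yaw":0,"jaw":0},{"x":0,"y":0,"z":-0.001,"yaw":0,"jaw":0},{"x":0,"y":0,"z":-0.001,"yaw":0,"jaw":0}])

```text
t: 15.0
tcp_pos: [617.7, 162.6, 17.6]
tcp_rot: [0.426, -0.565, 0.426, 0.565]
ft_force: [-0.2, 0.4, 0.6]
finger_gap: 0.001
```

```bash
python3 st.py
```

```text
t15.00 s=638.6 u=-12.9 z=17.6 zang 105.95 tilt [0. 0.] F ex -0.1 ey 0.5 z 0.6 gap 0.00
```

send_rows(steps=[{"x":0,"y":0,"z":-0.001,"yaw":0,"jaw":0},{"x":0,"y":0,"z":-0.001,"yaw":0,"jaw":0},{"x":0,"y":0,"z":-0.001,"yaw":0,"jaw":0}])

```text
t: 15.3
tcp_pos: [618.3, 160.2, 17.5]
tcp_rot: [0.426, -0.564, 0.426, 0.565]
ft_force: [-0.8, 2.1, 1.7]
finger_gap: 0.004
```

```bash
python3 st.py
```

```text
t15.30 s=638.6 u=-15.3 z=17.5 zang 105.98 tilt [-0.     0.001] F ex -0.2 ey 2.3 z 1.7 gap 0.00
```

Contact with the end (2.3 N). Sliding along the fence with a tiny lean.

send_rows(steps=[{"x":0,"y":-0.0003,"z":-0.003,"yaw":0,"jaw":0},{"x":0,"y":-0.0003,"z":-0.003,"yaw":0,"jaw":0},{"x":0,"y":0,"z":-0.003,"yaw":0,"jaw":0},{"x":0,"y":0,"z":-0.003,"yaw":0,"jaw":0},{"x":0,"y":0,"z":-0.003,"yaw":0,"jaw":0}])

```text
t: 15.8
tcp_pos: [623.0, 145.1, 17.4]
tcp_rot: [0.426, -0.564, 0.426, 0.565]
ft_force: [-2.1, 3.1, 1.6]
finger_gap: 0.001
```

```bash
python3 gap.py side top wrist; python3 - <<'E'
from meas import *
p,d=grab_frame("wrist"); cv2.imwrite("pics/wrist10.png",p[:,:,::-1])
p,d=grab_frame("top"); cv2.imwrite("pics/top10.png",cv2.resize(p[90:250,150:400],None,fx=3,fy=3)[:,:,::-1])
E
```

```text
t15.80 s=639.0 u=-31.2 z=17.4 zang 105.93 tilt [-0.  0.] F ex -1.2 ey 3.5 z 1.6 gap 0.00
side end u med -174.75 std 16.44 line u@640 -194.25 slope 0.0030 n48 std 0.34 GAP 19.50
top end u med -178.00 std 0.30 line u@640 -197.11 slope -0.0008 n48 std 0.20 GAP 19.11Traceback (most recent call last):
  File "gap.py", line 24, in <module>
    for cam in sys.argv[1:]: gap(cam)
                             ~~~^^^^^
  File "gap.py", line 19, in gap
    k=np.polyfit(LS,L,1); r=np.array(L)-np.polyval(k,LS);
    raise TypeError("expected non-empty vector for x")
TypeError: expected non-empty vector for x
```

View pics/wrist10.png

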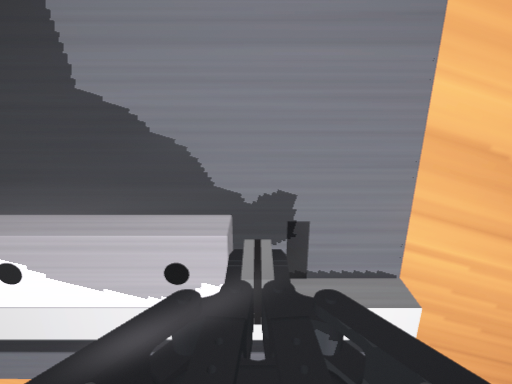

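View pics/top10.png

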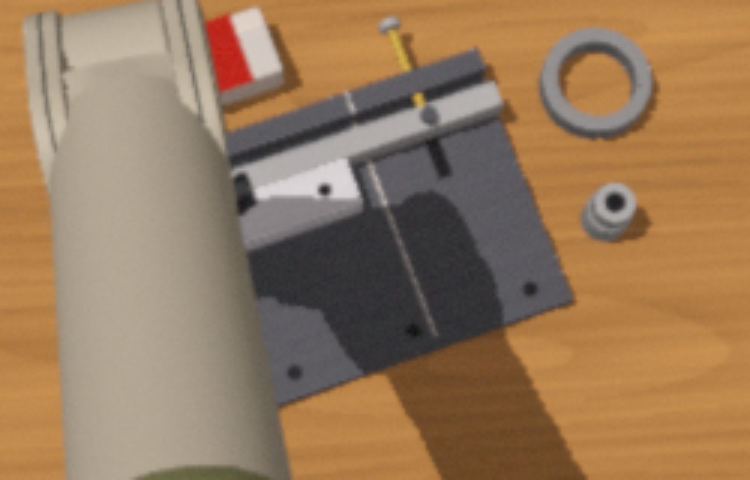

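Bar stays snug. Top and side views now give a gap of ~19 mm. Sliding 13 mm more.

send_rows(steps=[{"x":0,"y":-0.0002,"z":-0.0025,"yaw":0,"jaw":0},{"x":0,"y":0,"z":-0.0025,"yaw":0,"jaw":0},{"x":0,"y":0,"z":-0.002,"yaw":0,"jaw":0},{"x":0,"y":0,"z":-0.002,"yaw":0,"jaw":0},{"x":0,"y":0,"z":-0.002,"yaw":0,"jaw":0},{"x":0,"y":0,"z":-0.001,"yaw":0,"jaw":0},{"x":0,"y":0,"z":-0.001,"yaw":0,"jaw":0},{"x":0,"y":0,"z":0,"yaw":0,"jaw":0}])

```text
t: 16.85
tcp_pos: [627.0, 132.8, 17.5]
tcp_rot: [-0.426, 0.564, -0.426, -0.564]
ft_force: [0.0, 1.5, 1.0]
finger_gap: -0.003
```

```bash
python3 gap.py side top; python3 - <<'E'
from meas import *
p,d=grab_frame("top"); cv2.imwrite("pics/top11.png",cv2.resize(p[120:190,220:320],None,fx=7,fy=7,interpolation=cv2.INTER_CUBIC)[:,:,::-1])
p,d=grab_frame("side"); cv2.imwrite("pics/side11.png",cv2.resize(p[170:260,230:350],None,fx=6,fy=6,interpolation=cv2.INTER_CUBIC)[:,:,::-1])
E
```

```text
t16.85 s=639.4 u=-44.1 z=17.5 zang 105.93 tilt [0. 0.] F ex 0.4 ey 1.4 z 1.0 gap -0.00
side end u med -188.00 std 14.45 line u@640 -199.89 slope -0.0921 n18 std 0.96 GAP 11.89
top end u med -189.50 std 11.86 line u@640 -190.59 slope 0.1103 n20 std 0.69 GAP 1.09
```

View pics/top11.png

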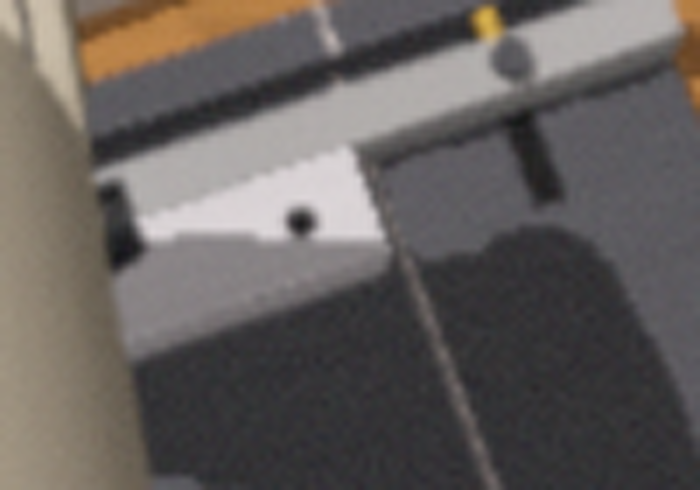

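View pics/side11.png

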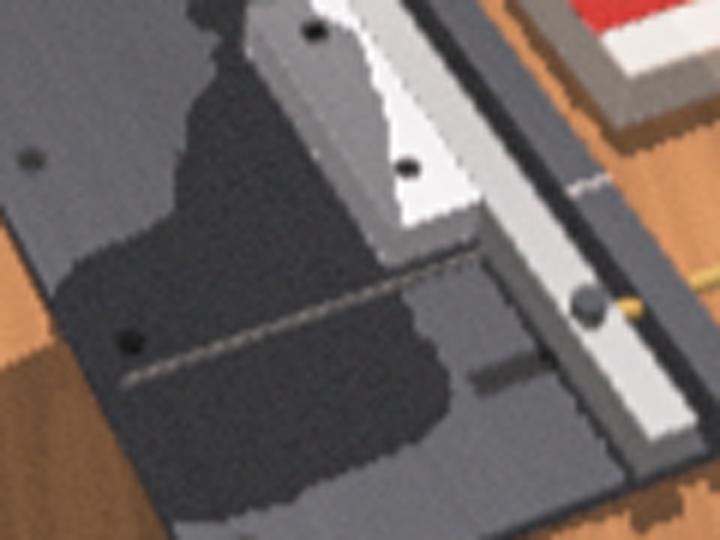

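TCP travel since the last good reading leaves ~6.3 mm. I'll go 4 mm more, then back off for a precise wrist-camera look over the line.

send_rows(steps=[{"x":0,"y":0,"z":-0.001,"yaw":0,"jaw":0},{"x":0,"y":0,"z":-0.001,"yaw":0,"jaw":0},{"x":0,"y":0,"z":-0.001,"yaw":0,"jaw":0},{"x":0,"y":0,"z":-0.001,"yaw":0,"jaw":0},{"x":0,"y":0,"z":0,"yaw":0,"jaw":0}])

```text
t: 17.55
tcp_pos: [628.1, 128.8, 17.5]
tcp_rot: [-0.426, 0.564, -0.426, -0.564]
ft_force: [-1.1, 1.6, 0.4]
finger_gap: -0.0
```

```bash
python3 st.py
```

```text
t17.55 s=639.4 u=-48.2 z=17.5 zang 105.93 tilt [ 0. -0.] F ex -0.6 ey 1.8 z 0.4 gap -0.00
```

send_rows(steps=[{"x":0,"y":0,"z":0.005,"yaw":0,"jaw":0},{"x":-0.01,"y":0,"z":0.012,"yaw":0,"jaw":0},{"x":-0.045,"y":0,"z":0,"yaw":0,"jaw":0},{"x":-0.045,"y":-0.01,"z":0,"yaw":0,"jaw":0},{"x":-0.03,"y":-0.01,"z":-0.03,"yaw":0,"jaw":0},{"x":0,"y":0,"z":-0.045,"yaw":0,"jaw":0},{"x":0,"y":0,"z":-0.045,"yaw":0,"jaw":0},{"x":0,"y":0,"z":-0.035,"yaw":0,"jaw":0},{"x":0,"y":0,"z":0,"yaw":0,"jaw":0},{"x":0,"y":0,"z":0,"yaw":0,"jaw":0}])

```text
t: 18.55
tcp_pos: [685.1, 1.6, 147.9]
tcp_rot: [-0.426, 0.564, -0.426, -0.564]
ft_force: [0.7, 1.2, 0.0]
finger_gap: 0.0
```

```bash
python3 - <<'E'
from meas import *
rep(); c=camera_params("wrist"); p,d=grab_frame("wrist"); cv2.imwrite("pics/wrist12.png",p[:,:,::-1]); np.savez("wrist12.npz",p=p,d=d,**c)
E
```

```text
t18.55 s=659.4 u=-186.1 z=147.9 zang 105.86 tilt [0. 0.] F ex 1.0 ey 0.9 z 0.0 gap 0.00
```

View pics/wrist12.png

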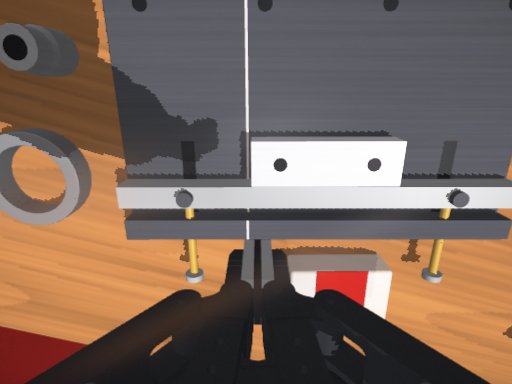

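Excellent view: the line is at column ~246 and the bar's leading end at ~250, with the bar square on the fence. Measuring.

```bash
cat > fine.py <<'E'
from meas import *
def fine(c,p,tag=""):
    g=cv2.cvtColor(p,cv2.COLOR_RGB2GRAY).astype(np.float32)
    us=np.arange(-225,-160,0.25)
    def prof(s,z,us=us):
        P=np.outer(np.full(len(us),s),EX)+np.outer(us,EY); q=proj(c,np.c_[P,np.full(len(us),z)]).astype(np.float32)
        return cv2.remap(g,q[:,0].reshape(1,-1),q[:,1].reshape(1,-1),cv2.INTER_LINEAR).ravel()
    L=[];S=[]
    for s in np.arange(545,612,1.5):
        a=prof(s,12.); w=(us>-203)&(us<-187); a=a[w]; i=np.argmax(a); b=np.clip(a-np.median(a)-15,0,None); b[abs(np.arange(len(b))-i)>14]=0
        if b.sum()>30: L.append((us[w]*b).sum()/b.sum()); S.append(s)
    k=np.polyfit(S,L,1); r=np.array(L)-np.polyval(k,S); ok=abs(r)<.8; k=np.polyfit(np.array(S)[ok],np.array(L)[ok],1); lu=np.polyval(k,640)
    E=[];ES=[]
    for s in np.arange(625,654,1.5):
        a=cv2.GaussianBlur(prof(s,37.).reshape(1,-1),(0,0),3).ravel(); E.append(us[np.argmax(np.where(us<-170,np.gradient(a),-9))]); ES.append(s)
    # bar front (−x) top edge for angle
    F=[];U=[]
    ss=np.arange(608,632,0.25)
    for u in np.arange(np.median(E)+12,np.median(E)+118,4):
        P=np.outer(ss,EX)+np.outer(np.full(len(ss),u),EY); q=proj(c,np.c_[P,np.full(len(ss),37.)]).astype(np.float32)
        a=cv2.GaussianBlur(cv2.remap(g,q[:,0].reshape(1,-1),q[:,1].reshape(1,-1),cv2.INTER_LINEAR),(0,0),3).ravel(); F.append(ss[np.argmax(np.gradient(a))]); U.append(u)
    kf=np.polyfit(U,F,1)
    print(tag,"line u@640 %.2f slope %.4f n%d"%(lu,k[0],ok.sum()),"end %.2f std %.2f (%.2f..%.2f)"%(np.median(E),np.std(E),E[0],E[-1]),"GAP %.2f"%(np.median(E)-lu),"front slope %.4f s=%.1f resid %.2f"%(kf[0],np.mean(F),np.std(np.array(F)-np.polyval(kf,U))))
if __name__=="__main__":
    import sys
    for cam in sys.argv[1:]:
        c=camera_params(cam); p,d=grab_frame(cam); fine(c,p,cam)
E
python3 - <<'E'
from fine import *
f=np.load("wrist12.npz"); fine(f,f['p'],"wrist")
for cam in ["top","side"]:
    c=camera_params(cam); p,d=grab_frame(cam); fine(c,p,cam)
    cv2.imwrite(f"pics/{cam}12.png",cv2.resize(p[100:200,200:340] if cam=="top" else p[160:260,220:360],None,fx=5,fy=5,interpolation=cv2.INTER_CUBIC)[:,:,::-1])
E
```

```text
wrist line u@640 -195.62 slope 0.0010 n45 end -192.00 std 0.00 (-192.00..-192.00) GAP 3.62 front slope -0.0051 s=620.2 resid 0.09Traceback (most recent call last):
  File "<stdin>", line 4, in <module>
  File "fine.py", line 12, in fine
    k=np.polyfit(S,L,1); r=np.array(L)-np.polyval(k,S); ok=abs(r)<.8; k=np.polyfit(np.array(S)[ok],np.array(L)[ok],1); lu=np.polyval(k,640)
    raise TypeError("expected non-empty vector for x")
TypeError: expected non-empty vector for x
```

```bash
python3 - <<'E'
from meas import *
f=np.load("wrist12.npz"); p=f['p']; cv2.imwrite("pics/w12z.png",cv2.resize(p[110:190,220:300],None,fx=7,fy=7,interpolation=cv2.INTER_NEAREST)[:,:,::-1])
print(p[120,238:256,1],p[160,238:256,1])
print("eye s,u",f['eye'][:2]@EX,f['eye'][:2]@EY,f['eye'][2])
for cam in ["top","side"]:
    p,d=grab_frame(cam)
    cv2.imwrite(f"pics/{cam}12.png",cv2.resize(p[100:200,200:340] if cam=="top" else p[160:260,220:360],None,fx=5,fy=5,interpolation=cv2.INTER_CUBIC)[:,:,::-1])
E
```

```text
[104 105 105 105 105 105 106 140 219 240 197 105 107 107 107 106 107 107] [104 104  92  65  64  65  65  63 100 143 126  76 104 212 250 249 249 249]
eye s,u 574.5054585412125 -186.45652804898262 294.5654431906722
```

View pics/w12z.png

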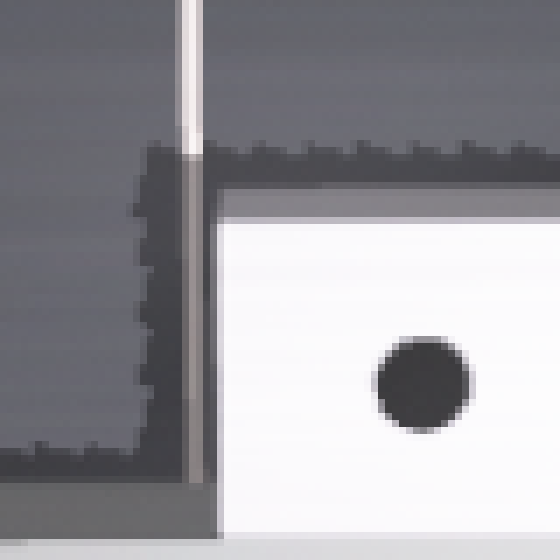

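View pics/side12.png

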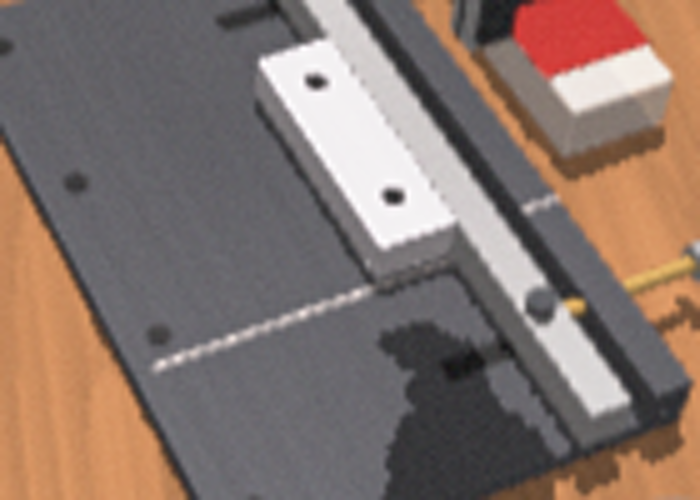

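```bash
python3 - <<'E'
from meas import *
c=camera_params("side"); p,d=grab_frame("side"); g=cv2.cvtColor(p,cv2.COLOR_RGB2GRAY).astype(np.float32)
us=np.arange(-204,-174,1.0); acc={}
for z,s0,s1 in [(12.,625,652),(12.,560,610),(37.,625,652)]:
    A=[]
    for s in np.arange(s0,s1,1.5):
        P=np.outer(np.full(len(us),s),EX)+np.outer(us,EY); q=proj(c,np.c_[P,np.full(len(us),z)]).astype(np.float32)
        A.append(cv2.remap(g,q[:,0].reshape(1,-1),q[:,1].reshape(1,-1),cv2.INTER_LINEAR).ravel())
    print(z,s0,list(zip(us.astype(int).tolist(),np.mean(A,0).round().astype(int).tolist())))
p,d=grab_frame("top"); cv2.imwrite("pics/top13.png",p[:,:,::-1])
E
```

```text
12.0 625 [(-204, 102), (-203, 99), (-202, 93), (-201, 85), (-200, 76), (-199, 70), (-198, 70), (-197, 76), (-196, 83), (-195, 89), (-194, 94), (-193, 94), (-192, 93), (-191, 95), (-190, 102), (-189, 111), (-188, 117), (-187, 120), (-186, 120), (-185, 120), (-184, 120), (-183, 120), (-182, 119), (-181, 119), (-180, 119), (-179, 121), (-178, 125), (-177, 135), (-176, 151), (-175, 169)]
12.0 560 [(-204, 104), (-203, 104), (-202, 104), (-201, 104), (-200, 107), (-199, 113), (-198, 126), (-197, 142), (-196, 158), (-195, 172), (-194, 176), (-193, 168), (-192, 148), (-191, 127), (-190, 113), (-189, 106), (-188, 103), (-187, 103), (-186, 103), (-185, 104), (-184, 104), (-183, 104), (-182, 104), (-181, 104), (-180, 104), (-179, 104), (-178, 104), (-177, 104), (-176, 104), (-175, 103)]
37.0 625 [(-204, 118), (-203, 121), (-202, 121), (-201, 121), (-200, 121), (-199, 121), (-198, 120), (-197, 120), (-196, 120), (-195, 124), (-194, 135), (-193, 156), (-192, 183), (-191, 208), (-190, 227), (-189, 239), (-188, 244), (-187, 244), (-186, 243), (-185, 243), (-184, 242), (-183, 242), (-182, 242), (-181, 242), (-180, 242), (-179, 242), (-178, 242), (-177, 243), (-176, 243), (-175, 242)]
```

View pics/top13.png

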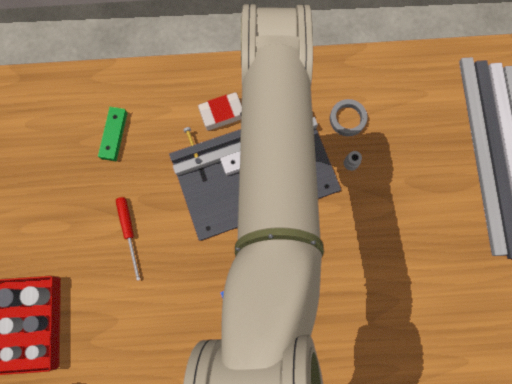

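Wrist gives 3.65 mm. The side camera at the bottom edge (same plane as the line, fitted for blur) gives 3.7 mm. The tracked estimate of ~2.3 mm disagrees, but I trust the direct measurement. I'll go back and push to TCP u ≈ −51.6 (3.4 mm on from the old contact at −48.2).

send_rows(steps=[{"x":0,"y":0.01,"z":0.04,"yaw":0,"jaw":0},{"x":0,"y":0.01,"z":0.04,"yaw":0,"jaw":0},{"x":0,"y":0,"z":0.04,"yaw":0,"jaw":0},{"x":0,"y":0,"z":0.031,"yaw":0,"jaw":0},{"x":0.045,"y":0,"z":0,"yaw":0,"jaw":0},{"x":0.045,"y":0,"z":0,"yaw":0,"jaw":0},{"x":0.03,"y":0,"z":0,"yaw":0,"jaw":0},{"x":0.01,"y":0,"z":0,"yaw":0,"jaw":0},{"x":0,"y":0,"z":0,"yaw":0,"jaw":0}])

```text
t: 19.75
tcp_pos: [623.7, 141.7, 16.7]
tcp_rot: [0.425, -0.564, 0.426, 0.565]
ft_force: [-0.7, -0.2, 0.0]
finger_gap: -0.002
```

```bash
python3 st.py
```

```text
t19.75 s=638.7 u=-34.6 z=16.7 zang 105.97 tilt [-0.002 -0.001] F ex -0.7 ey 0.0 z 0.0 gap -0.00
```

send_rows(steps=[{"x":0,"y":0,"z":-0.004,"yaw":0,"jaw":0},{"x":0,"y":0,"z":-0.004,"yaw":0,"jaw":0},{"x":0,"y":0,"z":-0.003,"yaw":0,"jaw":0},{"x":0,"y":0,"z":-0.002,"yaw":0,"jaw":0},{"x":0,"y":0,"z":-0.001,"yaw":0,"jaw":0},{"x":0,"y":0,"z":0,"yaw":0,"jaw":0}])

```text
t: 20.35
tcp_pos: [628.5, 128.5, 17.8]
tcp_rot: [0.426, -0.565, 0.425, 0.565]
ft_force: [-0.8, 2.3, 2.1]
finger_gap: 0.0
```

```bash
python3 st.py
```

```text
t20.35 s=639.6 u=-48.6 z=17.8 zang 105.96 tilt [0.    0.001] F ex -0.2 ey 2.4 z 2.1 gap 0.00
```

send_rows(steps=[{"x":0,"y":-0.0002,"z":-0.001,"yaw":0,"jaw":0},{"x":0,"y":0,"z":-0.001,"yaw":0,"jaw":0},{"x":0,"y":0,"z":-0.0005,"yaw":0,"jaw":0},{"x":0,"y":0,"z":0,"yaw":0,"jaw":0}])

```text
t: 20.75
tcp_pos: [629.2, 125.8, 17.5]
tcp_rot: [0.426, -0.564, 0.426, 0.565]
ft_force: [-1.0, 2.3, 2.0]
finger_gap: -0.002
```

```bash
python3 st.py
```

```text
t20.75 s=639.6 u=-51.4 z=17.5 zang 105.94 tilt [0. 0.] F ex -0.3 ey 2.5 z 2.0 gap -0.00
```

Back off and check over the line again before pressing.

send_rows(steps=[{"x":0,"y":0,"z":0.005,"yaw":0,"jaw":0},{"x":-0.01,"y":0,"z":0.012,"yaw":0,"jaw":0},{"x":-0.045,"y":0,"z":0,"yaw":0,"jaw":0},{"x":-0.045,"y":-0.01,"z":0,"yaw":0,"jaw":0},{"x":-0.03,"y":-0.01,"z":-0.032,"yaw":0,"jaw":0},{"x":0,"y":0,"z":-0.045,"yaw":0,"jaw":0},{"x":0,"y":0,"z":-0.045,"yaw":0,"jaw":0},{"x":0,"y":0,"z":-0.035,"yaw":0,"jaw":0},{"x":0,"y":0,"z":0,"yaw":0,"jaw":0},{"x":0,"y":0,"z":0,"yaw":0,"jaw":0}])

```text
t: 21.75
tcp_pos: [686.8, -3.7, 147.8]
tcp_rot: [-0.426, 0.564, -0.426, -0.564]
ft_force: [-0.0, -0.3, 0.2]
finger_gap: -0.001
```

```bash
python3 - <<'E'
from fine import *
rep(); c=camera_params("wrist"); p,d=grab_frame("wrist"); cv2.imwrite("pics/wrist14.png",cv2.resize(p[100:190,210:310],None,fx=7,fy=7,interpolation=cv2.INTER_NEAREST)[:,:,::-1]); np.savez("wrist14.npz",p=p,d=d,**c)
fine(c,p,"wrist")
p,d=grab_frame("side"); cv2.imwrite("pics/side14.png",cv2.resize(p[180:250,250:350],None,fx=7,fy=7,interpolation=cv2.INTER_CUBIC)[:,:,::-1])
E
```

```text
t21.75 s=659.5 u=-191.7 z=147.8 zang 105.85 tilt [-0. -0.] F ex -0.1 ey -0.2 z 0.2 gap -0.00
wrist line u@640 -195.71 slope -0.0002 n45 end -195.50 std 0.18 (-195.75..-195.00) GAP 0.21 front slope -0.0040 s=620.1 resid 0.07
```

View pics/wrist14.png

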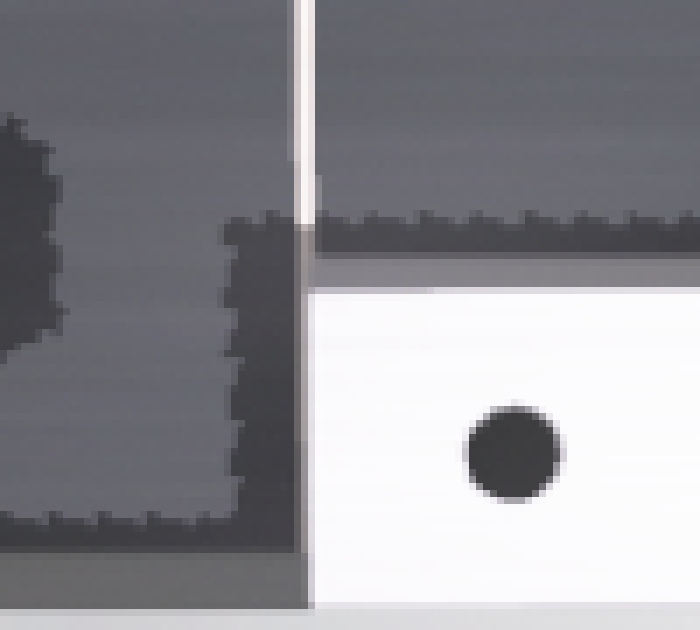

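View pics/side14.png

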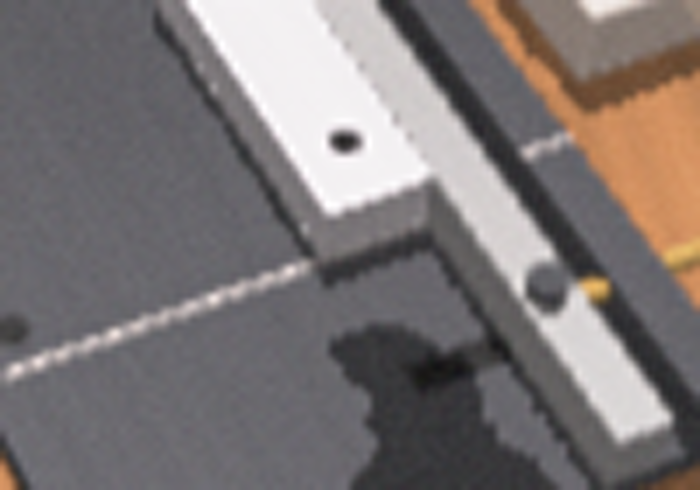

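The end lies 0.2 mm short of the line centre by the measurement, and it covers about half the line's width. The bar is square (0.004 rad) and flush. Now the final press at mid-length.

send_rows(steps=[{"x":0,"y":0.04,"z":0.03,"yaw":0,"jaw":0},{"x":0,"y":0.035,"z":0.031,"yaw":0,"jaw":0},{"x":0.045,"y":0,"z":0,"yaw":0,"jaw":0},{"x":0.045,"y":0,"z":0,"yaw":0,"jaw":0},{"x":0.03,"y":0,"z":0,"yaw":0,"jaw":0},{"x":0.01,"y":0,"z":0,"yaw":0,"jaw":0},{"x":0,"y":-0.008,"z":0,"yaw":0,"jaw":0},{"x":0,"y":-0.008,"z":0,"yaw":0,"jaw":0},{"x":0,"y":-0.003,"z":0,"yaw":0,"jaw":0},{"x":0,"y":0,"z":0,"yaw":0,"jaw":0}])

```text
t: 22.85
tcp_pos: [617.8, 40.3, 18.9]
tcp_rot: [-0.426, 0.565, -0.425, -0.564]
ft_force: [-0.3, -0.2, 0.4]
finger_gap: -0.001
```

```bash
python3 st.py
```

```text
t22.85 s=605.3 u=-130.5 z=18.9 zang 105.96 tilt [0.003 0.001] F ex -0.3 ey -0.1 z 0.4 gap -0.00
```

send_rows(steps=[{"x":0,"y":-0.001,"z":0,"yaw":0,"jaw":0},{"x":0,"y":-0.001,"z":0,"yaw":0,"jaw":0},{"x":0,"y":-0.001,"z":0,"yaw":0,"jaw":0},{"x":0,"y":-0.001,"z":0,"yaw":0,"jaw":0}])

```text
t: 23.25
tcp_pos: [620.1, 41.0, 17.6]
tcp_rot: [0.426, -0.564, 0.426, 0.565]
ft_force: [0.2, 0.0, -0.1]
finger_gap: 0.002
```

```bash
python3 st.py
```

```text
t23.25 s=607.6 u=-130.5 z=17.6 zang 105.94 tilt [0. 0.] F ex 0.2 ey -0.0 z -0.1 gap 0.00
```

send_rows(steps=[{"x":0,"y":-0.001,"z":0,"yaw":0,"jaw":0},{"x":0,"y":-0.001,"z":0,"yaw":0,"jaw":0},{"x":0,"y":0,"z":0,"yaw":0,"jaw":0}])

```text
t: 23.55
tcp_pos: [622.1, 41.6, 17.5]
tcp_rot: [0.426, -0.565, 0.426, 0.565]
ft_force: [0.0, -0.2, -0.1]
finger_gap: 0.0
```

```bash
python3 st.py
```

```text
t23.55 s=609.7 u=-130.4 z=17.5 zang 105.94 tilt [0. 0.] F ex -0.0 ey -0.2 z -0.1 gap 0.00
```

send_rows(steps=[{"x":0,"y":-0.0005,"z":0,"yaw":0,"jaw":0},{"x":0,"y":-0.0005,"z":0,"yaw":0,"jaw":0},{"x":0,"y":0,"z":0,"yaw":0,"jaw":0}])

```text
t: 23.85
tcp_pos: [622.3, 41.6, 17.3]
tcp_rot: [0.426, -0.564, 0.426, 0.565]
ft_force: [-6.0, -1.3, 3.9]
finger_gap: -0.003
```

```bash
python3 st.py
```

```text
t23.85 s=609.9 u=-130.5 z=17.3 zang 105.93 tilt [-0.001 -0.   ] F ex -6.1 ey 0.4 z 3.9 gap -0.00
```

Pressing at 6 N. I'll nudge it towards 10 N and hold.

send_rows(steps=[{"x":0,"y":-0.0005,"z":0,"yaw":0,"jaw":0},{"x":0,"y":0,"z":0,"yaw":0,"jaw":0},{"x":0,"y":-0.0005,"z":0,"yaw":0,"jaw":0},{"x":0,"y":0,"z":0,"yaw":0,"jaw":0},{"x":0,"y":0,"z":0,"yaw":0,"jaw":0},{"x":0,"y":0,"z":0,"yaw":0,"jaw":0}])

```text
t: 24.45
tcp_pos: [622.4, 41.6, 17.2]
tcp_rot: [0.425, -0.564, 0.427, 0.565]
ft_force: [-9.4, -1.7, 7.4]
finger_gap: -0.002
```

```bash
python3 st.py
```

```text
t24.45 s=609.9 u=-130.5 z=17.2 zang 105.92 tilt [-0.003 -0.   ] F ex -9.5 ey 0.9 z 7.4 gap -0.00
```

Held at 9.5 N. Backing off straight, then checking.

send_rows(steps=[{"x":0,"y":0.003,"z":0,"yaw":0,"jaw":0},{"x":0,"y":0.01,"z":0,"yaw":0,"jaw":0},{"x":0,"y":0.02,"z":0,"yaw":0,"jaw":0},{"x":-0.045,"y":0,"z":0,"yaw":0,"jaw":0},{"x":-0.045,"y":0,"z":0,"yaw":0,"jaw":0},{"x":-0.04,"y":-0.04,"z":-0.03,"yaw":0,"jaw":0},{"x":0,"y":-0.043,"z":-0.032,"yaw":0,"jaw":0},{"x":0,"y":0,"z":0,"yaw":0,"jaw":0},{"x":0,"y":0,"z":0,"yaw":0,"jaw":0}])

```text
t: 25.35
tcp_pos: [675.3, 0.5, 137.6]
tcp_rot: [0.426, -0.564, 0.427, 0.564]
ft_force: [-1.2, 0.2, -0.5]
finger_gap: -0.002
```

```bash
python3 - <<'E'
from fine import *
rep(); c=camera_params("wrist"); p,d=grab_frame("wrist"); cv2.imwrite("pics/wrist15.png",p[:,:,::-1]); cv2.imwrite("pics/wrist15z.png",cv2.resize(p[100:190,210:310],None,fx=7,fy=7,interpolation=cv2.INTER_NEAREST)[:,:,::-1])
fine(c,p,"wrist")
E
```

```text
t25.35 s=649.6 u=-184.5 z=137.6 zang 105.87 tilt [-0.001 -0.001] F ex -1.1 ey 0.5 z -0.5 gap -0.00
wrist line u@640 -195.61 slope 0.0010 n45 end -195.25 std 0.00 (-195.25..-195.25) GAP 0.36 front slope -0.0024 s=620.4 resid 0.07
```

View pics/wrist15.png

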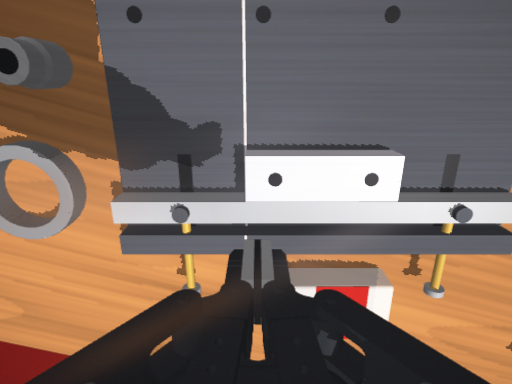

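View pics/wrist15z.png

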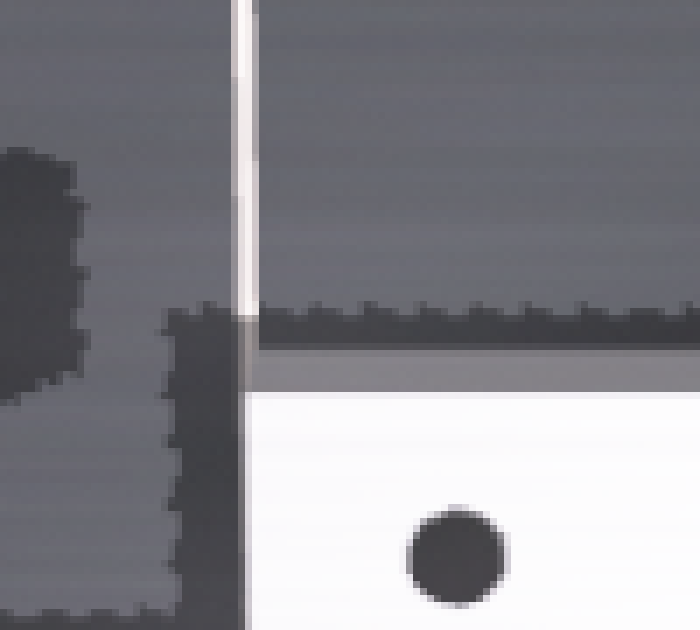

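The end lies on the line (+0.36 mm), the bar is square and flush, and the arm is clear. Handing in.

```bash
python3 -c "
from station import *
print(finish_job())"
```

```text
the job is handed in; nothing more can be done
None
```

The bar is lying square against the fence with its leading end on the scribed line. I handed the job in at about 25 s of the 72 s allowed; no verdict was reported.

**What I did:**
- Pushed the bar to the fence with the shut fingers at mid-length and held it there at about 10.6 N.
- Slid it about 38 mm along the fence from its +y end.
- Pressed it square again on the line at about 9.5 N, then backed the arm clear.

**Last checks, wrist camera:**
- **Position:** the leading end is about 0.36 mm short of the line's middle (the limit is 2.5 mm).
- **Angle:** the front edge is within 0.003 rad of the fence direction.
- **Forces:** the highest push or press I read was about 10.6 N (limit 25 N).
- **Arm:** it was hovering clear at hand-in, touching nothing.
- **Bystanders:** the tool stayed clear of them; I did not re-measure their positions at the end.

**What disagreed:**
- **Fingertip height:** the text puts the tips 17 mm ahead of the TCP, but both cameras showed them about 6 mm behind it. My first approach therefore passed over the bar without moving it, so I lowered the tool and tried again.
- **Gap before the last nudge:** tracking the tool's travel gave about 2.3 mm, while the wrist and side cameras gave about 3.7 mm. I trusted the cameras, and the final look agreed with them.

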